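# Pull the core plugs from a glass mould

## Robot

A 7-joint arm with a two-finger parallel gripper is mounted at the origin on the work surface. World frame = base frame: x ahead of the robot, y to its left, z up, the work surface at z = 0. Lengths are in m, angles in rad, forces in N, time in s.
With the tool pointing down it reaches from about 0.35 to 0.9 m from the base axis. Payload 8.1 kg.
Tool frame: the origin (TCP) lies at the centre of the arm's flange, where the gripper is bolted on; the fingertips stand 178 mm ahead of it and the grasp point (between the pads) lies 159 mm ahead of it; x points along the fingers, z is the direction in which the jaws open and shut, and the axes are right-handed (so a half turn about x gives the same grasp; the last joint's range is limited). The gripper opens to 92 mm and grips with 3 to 60 N. Pads are 19 mm wide; open, the fingers measure 130 mm over their backs; the gripper's body (75 mm by 190 mm) begins 47 mm behind the grasp point.
Start: joints at [-1.438, 0.434, 0.025, 1.573, -0.012, 1.134, -0.075], TCP at [0.146, 0.608, 0.405] pointing down, gripper open.
Joint ranges: [-2.62, 2.62], [-0.44, 2.09], [-1.27, 1.32], [0.08, 2.57], [-1.32, 4.46], [0.12, 2], [-2.74, 2.74]. Speed limits (rad/s): [2.22, 2.22, 3.01, 3.01, 3.14, 3.14, 3.14].

## Interface

Orientations are given as a rotation vector (axis times angle).
In Python, from cell import arm, get_image, search_frame, pinpoint gives the robot as it stands.
- The arm moves only by the tool arm_command, never from a script. Its argument "motion" is a list of rows, each a list of 7 numbers: the finger opening in mm, from 0 to 91.8, then the shift along the tool's x, y, z in mm, then the turn, a rotation vector about the tool's x, y, z in degrees. In form: [[fingers, x, y, z, ax, ay, az], ...]. A call has 1 to 5 rows; each row shifts and turns the commanded pose from where the row before left it, along the tool's axes as they then stand; what a row does not reach is not made up. A row lasts 1/8 s, in which the tool goes at most 62.5 mm and 10.7 degrees, less where a joint would pass 70% of its speed; a pose out of reach is approached as far as the arm can. A call with a gripper value outside its range is refused whole. The fingers move at their own pace and stop on an object; "newtons" is the grip in N (left out, the last holds). Time passes only in rows, so rows that do not move let the fingers close. It gives the time, the measured TCP pose, the force and the opening at its end, in the units of the state.
- arm.observe(): the state, without advancing time (a new reading comes with each control period).
- get_image(name): name is "scene" or "top"; returns a dict with "frame" (384x512x3 uint8, red, green, blue), "range_z" (384x512 float32, m along the optical axis (not along the pixel's ray), 0 where there is no reading), "K" (3x3 intrinsics, pixels), "origin" and "rotation" of the camera in the world. Camera axes: x right, y down, z forward; pixel columns grow to the right and rows downward; lengths in m; the calibration is good to about 2 mm. A picture is of the moment at which its call begins.
- arm.sign_off(): hands the job in, once; it reports no verdict.
Trained networks look in the newest picture that a camera, given by its name, has taken for a name from the list of things; names that differ only in an ending like _2 or _b are one class to them, and where a whole thing is asked for, a point or a joint stands for the part that bears it (a point fixed in the world has none). Each returns a list of dicts, best first, with "p" (0 to 1); they miss things now and then, are a little off and sometimes report something else, mostly with a low value. They report only what shows in the picture. A call takes as long as a camera call. They do not tell look-alikes from the thing itself.
- search_frame(camera, target): "point" ([x, y, z] in m, in world coordinates, good to about 4 mm: the middle of the surface that is visible of it).
- pinpoint(camera, target): "point" ([x, y, z] in m, in world coordinates, good to about 4 mm: a listed point, or the origin of a listed thing).
The state is a dict: "clock": time; "joints": joint angles; "dq": joint speeds; "joint_efforts": joint torques, N m; "position": TCP position; "ee_rot": TCP orientation; "force": force on the tool from outside, world axes, zero at the start; "ft_torque": the same for the moment, N m; "width": opening from 0.0 (shut) to 1.0 (fully open).
Only numpy, scipy, OpenCV 4.12 (cv2) and the standard library are available. Lean on these libraries where they do the work, as an engineer would, in place of code of your own. Each camera call takes 0.05 s, during which the arm holds its last target. There are 200 camera calls.

## Task

Take the loose blue cover off the steel mould and lay it flat on the bench clear of the mould. Then, with the puller rod, screw into each brass core plug that is in the mould, pull it straight out and stand it upright down in an empty cell of the wooden rack, handling the plugs with the rod only and never with the fingers. Unscrew the rod from the last plug, put it back upright in its yellow stand, and do not disturb the paddle, the paperweight or the white tub.

Things in the scene. Friction and masses are not known exactly. Their poses are not given: they have to be found in the camera images.
- mould_top (a point): centre of the top face of a fixed dark steel mould block, 150 x 150 mm, 60 mm high, z up; covered at the start. Four square blind bores, 55 mm wide and 52 mm deep, are centred at x = +-35 mm, y = +-35 mm from here in its axes. Only one or two hold a brass plug
- cover_grip (a point): grip point of the loose blue cover (0.45 kg): middle of its orange upright grip bar, 12 mm thick along this x, 60 mm long along y, top 10 mm above this point, cover plate 22 mm below it. The bar stands near one edge: the centre of the cover is 55 mm along +x from here. Axes are the cover's, z up. This point is 38 mm above the bench when the cover lies flat there
- cover_mid (a point): centre of the underside of the cover's plate, z up. The cover is a square pan, 164 mm wide, 4 mm plate, with a 12 mm deep skirt that hangs round the top of the mould with about 3 mm play a side. 12 mm above the bench when lying flat there
- puller_grip (a point): middle of the red square handle (26 x 26 mm, 55 mm high, flats square to this x and y) of the loose puller rod (125 mm tall, 0.25 kg), z up along the rod. Below the handle a neck, then a collar disc, 52 mm wide, 8 mm thick, its underside 70 mm below this point
- puller_foot (a point): centre of the rod's lower end, 97.5 mm below the handle's middle, 28 mm below the collar's underside; axes as the handle. Here are two copper thread ridges (right-hand, two-start, lead 30 mm, 36 mm over all), each reaching 45 degrees either side of the rod's +x and -x. In the stand the collar rests on the stand's top; screwed home in a plug it meets the plug's top
- stand_top (a point): centre of the top of the fixed yellow stand of the puller rod, 70 x 70 mm, 45 mm high, z up, with a 42 mm square hole, 35 mm deep, that takes the rod's threaded foot
- rack: fixed wooden rack, 143 mm along x, 74 mm along y, 35 mm high; origin at the centre of its underside, z up. Two open cells, each 64 x 64 mm inside, floor 5 mm up, centred at x = -34.5 and +34.5 mm, y = 0. A plug in a cell can turn only some 10 degrees either way
- plug1_top (a point): centre of the top face of brass core plug 1, may be absent: loose, 52 x 52 mm square, 50 mm high, 0.4 kg, sides square to x and y, z up; starts in a bore, top 2 mm below the mould's. Threaded socket in its top, 32 mm deep. All plugs are alike. Threads begin just under its top at its +x and -x sides: lead 30 mm (clockwise from above goes down), 2 mm axial play
- plug2_top (a point): centre of the top face of brass core plug 2, may be absent: loose, 52 x 52 mm square, 50 mm high, 0.4 kg, sides square to x and y, z up; starts in a bore, top 2 mm below the mould's. Threaded socket in its top, 32 mm deep. All plugs are alike. Lowered with its x 70 degrees anticlockwise of the plug's x or -x, the rod drops in until its collar is about 14 mm above the plug; at other turns it sits higher but runs in all the same when turned clockwise
- plug3_top (a point): centre of the top face of brass core plug 3, may be absent: loose, 52 x 52 mm square, 50 mm high, 0.4 kg, sides square to x and y, z up; starts in a bore, top 2 mm below the mould's. Threaded socket in its top, 32 mm deep. All plugs are alike. From where it drops in deepest some 175 degrees clockwise bring the collar down to the plug; a gap of 3 mm or less holds for pulling. Turned back until that gap is 14 mm the rod lifts out
- plug4_top (a point): centre of the top face of brass core plug 4, may be absent: loose, 52 x 52 mm square, 50 mm high, 0.4 kg, sides square to x and y, z up; starts in a bore, top 2 mm below the mould's. Threaded socket in its top, 32 mm deep. All plugs are alike. The square bore keeps it from turning; there is nothing but its weight to hold it in the bore
- paddle: bystander: dark wooden paddle, 265 mm long, lying on the table beyond the mould
- paperweight: bystander: round red glass paperweight, 82 mm wide, 76 mm high; origin at its underside
- frit_tub: bystander: white plastic tub, 80 mm wide, 100 mm high; origin at its underside
Mind the look-alikes: they are no part of the job. Of the things shaped like the part that bears cover_grip, the blue one is meant.

How it is judged:
On the way, in this order (a step that is already met when the one before it is completed fails the run):
1. the cover lies flat on the bench, clear of the mould (horizontal distance between cover_mid and mould_top above 0.15 m and angle between cover_mid's own z axis and vertical below 0.1 rad and height (world z) of cover_mid below 0.02 m), for 0.2 s.
2. every plug stands in a rack cell (x of plug1_top in the frame of rack between -0.048 and 0.048 m and y of plug1_top in the frame of rack between -0.015 and 0.015 m and height (world z) of plug1_top between 0.048 and 0.061 m and angle between each of plug1_top, plug2_top, plug3_top, plug4_top's own z axis and vertical below 0.15 rad and x of plug2_top in the frame of rack between -0.048 and 0.048 m and y of plug2_top in the frame of rack between -0.015 and 0.015 m and height (world z) of plug2_top between 0.048 and 0.061 m and x of plug3_top in the frame of rack between -0.048 and 0.048 m and y of plug3_top in the frame of rack between -0.015 and 0.015 m and height (world z) of plug3_top between 0.048 and 0.061 m and x of plug4_top in the frame of rack between -0.048 and 0.048 m and y of plug4_top in the frame of rack between -0.015 and 0.015 m and height (world z) of plug4_top between 0.048 and 0.061 m), for 0.2 s.
3. the puller rod stands in its stand again (horizontal distance between puller_grip and stand_top below 0.012 m and angle between puller_grip's own z axis and vertical below 0.1 rad and height (world z) of puller_grip below 0.125 m), for 0.2 s.
At the end, for the whole second after the job is handed in: cover flat on the bench (within 6 degrees), its centre 150 mm or more from the mould's centre; every plug from the mould upright (within 9 degrees) on the floor of a rack cell; puller rod upright in its stand (within 12 mm of centre, collar within 10 mm of its top); rod and plugs at rest (all of step 1 and all of step 2 and all of step 3 and linear speed of each of puller, plug1, plug2, plug3, plug4 below 0.03 m/s); the robot touches nothing.
It fails at once if a bystander is moved more than 25 mm (distance of any of paddle, paperweight, frit_tub from where it was at the start of the episode above 0.025 m).
It fails at once if the fingers take hold of or push a plug (contact force between the fingers and plug1 above 3 N or contact force between the fingers and plug2 above 3 N or contact force between the fingers and plug3 above 3 N or contact force between the fingers and plug4 above 3 N).
Of plug1, plug2, plug3, plug4 only 1 to 2 are there at a start; the rules pass over those that are not, and their reading is None.
At some moment in a run one of cover may be knocked a few centimetres aside while the robot is not near it.
Once in a run the grip may slacken for a moment while it holds something.
It also fails if it takes over 210 s, if anything falls off the work surface, if the arm or the gripper's body presses on something with over 40 N, if the wrist force passes 120 N, or if a joint passes its speed limit or range.

## Working session

There is one attempt and no reset: what is moved stays moved. The work goes in short steps, Python scripts to look and compute and a tool call to move; the robot and the scene stay as the last step left them, time stands still between calls to the robot, and variables do not carry over. Pictures are saved under pics/ and viewed, about 12 in all and at most 16, crops included, and the job is handed in when it is done.

Besides the shell and the picture viewer there is one more tool, called after "Emit:" by a JSON object that holds its "api" and its "payload", one argument or row to a line. arm_command: Moves the arm, as the interface text tells. Its arguments: {"type":"object","properties":{"motion":{"type":"array"},"newtons":{"type":"number"}},"required":["motion"]}

```bash
mkdir -p pics; ls
cat > h.py <<'E'
import numpy as np, cv2
from scipy.spatial.transform import Rotation as R
from cell import arm, get_image, search_frame, pinpoint
def save(im,name,crop=None,scale=1):
    f=im["frame"][:,:,::-1]
    if crop: f=f[crop[1]:crop[3],crop[0]:crop[2]]
    cv2.imwrite("pics/"+name,cv2.resize(f,None,fx=scale,fy=scale,interpolation=cv2.INTER_CUBIC))
def cloud(im):
    z=im["range_z"]; v,u=np.indices(z.shape); K=im["K"]
    p=np.stack([(u-K[0,2])/K[0,0]*z,(v-K[1,2])/K[1,1]*z,z],-1)
    w=p@np.array(im["rotation"]).T+im["origin"]; w[z==0]=np.nan
    return w
def px(im,p):
    c=np.array(im["rotation"]).T@(np.array(p)-im["origin"]); q=im["K"]@c; return np.round(q[:2]/q[2]).astype(int)
E
python3 - <<'E'
from h import *
s=arm.observe(); print(s)
ims={}
for c in("top","scene"):
    im=ims[c]=get_image(c); save(im,c+"0.png",scale=1.5); print(c,im["origin"],np.round(im["rotation"],3).tolist(),im["K"][0])
    for t in["mould_top","cover_grip","cover_mid","puller_grip","puller_foot","stand_top","rack","plug1_top","paddle","paperweight","frit_tub"]:
        for d in pinpoint(c,t)[:4]: print(c,t,round(d["p"],2),np.round(d["point"],3),px(im,d["point"]))
E
```

```text
pics
{'clock': 0.0, 'joints': array([-1.43758415,  0.43526751,  0.02500344,  1.57411397, -0.0115887 ,
        1.13399841, -0.07512425]), 'dq': array([-1.75441732e-06,  2.32525836e-03,  7.87515594e-04, -5.55037679e-05,
        7.20313177e-04,  2.35164461e-03, -1.26721509e-03]), 'joint_efforts': array([-3.93989612e-04, -6.67871261e+01,  9.84526277e-01, -3.14455390e+01,
       -6.07515872e-02,  4.29913437e-02,  1.66716259e-04]), 'position': array([0.14601426, 0.60746571, 0.40391091]), 'ee_rot': array([-1.0347948 ,  1.31281666,  1.03288004]), 'force': array([ 0.68927156, -0.01133675, -0.3308441 ]), 'ft_torque': array([ 0.01261043, -0.00708622,  0.05800053]), 'width': 1.000768816257516}
top [ 0.33587691 -0.10160425  1.14200721] [-2.153, 2.113, -0.158] [418.01474471   0.         260.15018442]Traceback (most recent call last):
  File "<stdin>", line 7, in <module>
  File "h.py", line 14, in px
    c=np.array(im["rotation"]).T@(np.array(p)-im["origin"]); q=im["K"]@c; return np.round(q[:2]/q[2]).astype(int)
                                                               ~~~~~~~^~
ValueError: matmul: Input operand 1 does not have enough dimensions (has 0, gufunc core with signature (n?,k),(k,m?)->(n?,m?) requires 1)
```

```bash
sed -i 's/np.array(im\["rotation"\])/R.from_rotvec(im["rotation"]).as_matrix()/' h.py
python3 - <<'E'
from h import *
ims={}
for c in("top","scene"):
    im=ims[c]=get_image(c); save(im,c+"0.png",scale=1.5); print(c,im["origin"],np.round(im["rotation"],3).tolist())
    for t in["mould_top","cover_grip","cover_mid","puller_grip","puller_foot","stand_top","rack","plug1_top","paddle","paperweight","frit_tub"]:
        for d in pinpoint(c,t)[:4]: print(c,t,round(d["p"],2),np.round(d["point"],3),px(im,d["point"]))
E
```

```text
top [ 0.33587691 -0.10160425  1.14200721] [-2.153, 2.113, -0.158]
top cover_grip 0.81 [0.811 0.228 0.035] [150  87]
top cover_grip 0.67 [ 0.545 -0.403  0.017] [376 185]
top cover_grip 0.66 [ 0.264 -0.332  0.036] [353 291]
top cover_mid 0.89 [ 0.55  -0.004  0.058] [229 178]
top cover_mid 0.59 [0.756 0.23  0.01 ] [150 109]
top cover_mid 0.58 [ 0.23  -0.287  0.016] [335 303]
top cover_mid 0.39 [ 0.497 -0.237  0.   ] [315 202]
top puller_grip 0.73 [ 0.549 -0.399  0.11 ] [384 177]
top puller_foot 0.69 [ 0.547 -0.398  0.016] [374 184]
top stand_top 0.81 [ 0.549 -0.398  0.039] [377 182]
top stand_top 0.68 [ 0.551 -0.4    0.017] [375 183]
top stand_top 0.66 [ 0.787  0.033 -0.003] [220 101]
top rack 0.6 [ 0.498 -0.24  -0.001] [315 202]
top rack 0.28 [ 0.495 -0.009  0.088] [229 197]
top paddle 0.71 [0.785 0.035 0.   ] [220 101]
top paperweight 0.86 [ 0.707 -0.231  0.002] [312 129]
top frit_tub 0.57 [ 0.697 -0.399  0.001] [372 133]
scene [1.19176509 0.17075826 0.93899625] [-1.461, -2.162, 0.814]
scene cover_grip 0.84 [ 0.493 -0.01   0.086] [295 212]
scene cover_grip 0.57 [ 0.263 -0.328  0.04 ] [215 134]
scene cover_mid 0.93 [ 0.547 -0.006  0.056] [288 237]
scene cover_mid 0.9 [0.752 0.225 0.016] [362 360]
scene cover_mid 0.76 [ 0.228 -0.286  0.013] [234 137]
scene cover_mid 0.57 [ 0.787  0.028 -0.001] [263 344]
scene puller_grip 0.59 [ 0.549 -0.404  0.115] [135 174]
scene puller_foot 0.93 [ 0.547 -0.398  0.014] [144 202]
scene stand_top 0.62 [ 0.545 -0.401  0.048] [141 192]
scene stand_top 0.36 [ 0.549 -0.398  0.015] [144 202]
scene rack 0.76 [ 0.497 -0.239 -0.002] [209 209]
scene paddle 0.94 [0.788 0.03  0.002] [264 344]
scene paperweight 0.56 [ 0.705 -0.232 -0.001] [172 273]
scene frit_tub 0.81 [ 0.703 -0.396 -0.002] [112 251]
scene frit_tub 0.22 [0.786 0.026 0.001] [263 343]
```

View pics/top0.png

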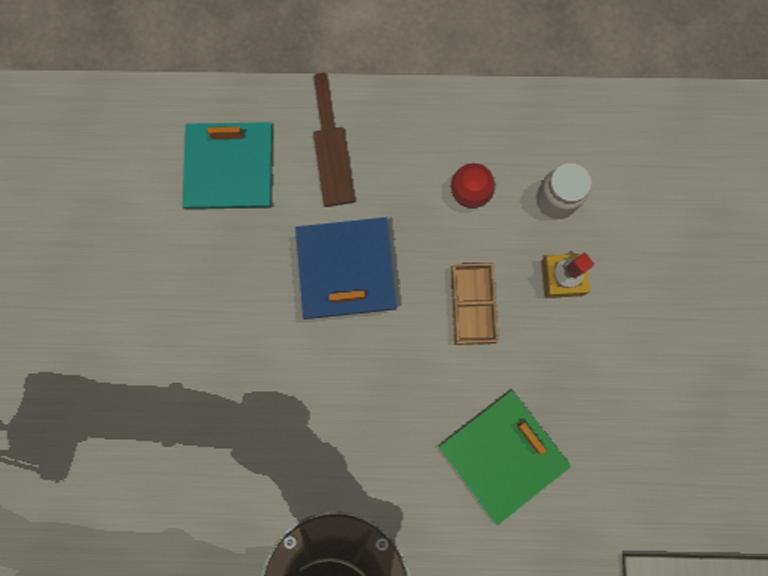

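View pics/scene0.png

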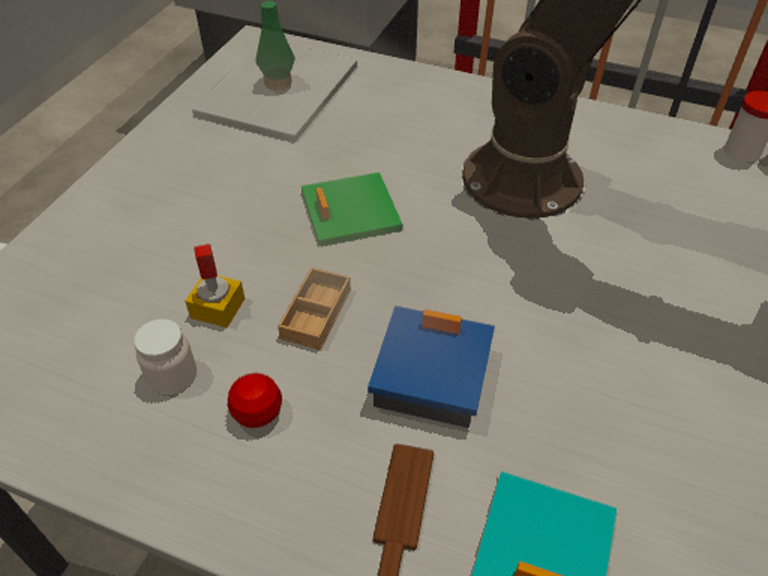

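```bash
cat >> h.py <<'E'
def rect(w,m):
    """min-area rectangle of the largest blob of mask m, in world xy"""
    n,l,s,_=cv2.connectedComponentsWithStats(m.astype(np.uint8)); k=1+np.argmax(s[1:,4]); q=w[l==k]
    r=cv2.minAreaRect(q[:,:2].astype(np.float32)); return np.round(r[0],4),np.round(r[1],4),round(r[2],1),len(q),np.round(np.median(q,0),4)
E
python3 - <<'E'
from h import *
print(np.round(R.from_rotvec(arm.observe()["ee_rot"]).as_matrix(),3))
for c in("top","scene"):
    im=get_image(c); w=cloud(im); f=im["frame"].astype(int); r,g,b=f[...,0],f[...,1],f[...,2]
    hsv=cv2.cvtColor(im["frame"],cv2.COLOR_RGB2HSV); H,S,V=[hsv[...,i] for i in range(3)]
    z=w[...,2]; near=lambda x,y,d:(abs(w[...,0]-x)<d)&(abs(w[...,1]-y)<d)
    print(c,"bluetop",rect(w,near(.55,-.005,.12)&(z>.056)&(z<.074)))
    print(c,"bar",rect(w,near(.495,-.01,.05)&(z>.078)))
    print(c,"bar top z",np.nanpercentile(z[near(.495,-.01,.05)],99))
    print(c,"rack",rect(w,near(.497,-.24,.095)&(z>.025)&(z<.05)))
    print(c,"stand",rect(w,near(.549,-.4,.06)&(z>.035)&(z<.055)))
    m=near(.549,-.4,.05)&(z>.125); print(c,"handle",rect(w,m)); m2=near(.549,-.4,.05)&(z>.136); print(c,"handletop",rect(w,m2))
    print(c,"collar",rect(w,near(.549,-.4,.04)&(z>.047)&(z<.06)))
    if c=="top": save(im,"stand.png",(345,145,425,215),6)
    else: save(im,"bar.png",(230,190,350,290),5)
E
```

```text
[[ 0.    -0.972  0.234]
 [ 0.     0.234  0.972]
 [-1.    -0.     0.   ]]
top bluetop (array([ 0.55 , -0.008]), array([0.1655, 0.1642]), 7.2, 3694, array([ 0.5507, -0.0081,  0.0654]))
top bar (array([ 0.4952, -0.0158]), array([0.0128, 0.0585]), 7.1, 134, array([ 0.4935, -0.0166,  0.0968]))
top bar top z 0.09950698574852798
top rack (array([ 0.4951, -0.2386]), array([0.1431, 0.0745]), 3.4, 408, array([ 0.4961, -0.2422,  0.0348]))
top stand (array([ 0.5482, -0.4017]), array([0.0712, 0.0714]), 3.7, 484, array([ 0.5385, -0.3903,  0.0472]))
top handle (array([ 0.5481, -0.4012]), array([0.0256, 0.0269]), 37.3, 133, array([ 0.5471, -0.3987,  0.1432]))
top handletop (array([ 0.5481, -0.4012]), array([0.0256, 0.0269]), 37.3, 118, array([ 0.5478, -0.4004,  0.1435]))
top collar (array([ 0.5475, -0.3998]), array([0.0698, 0.0659]), 6.7, 302, array([ 0.5398, -0.3934,  0.0531]))
scene bluetop (array([ 0.55  , -0.0042]), array([0.1687, 0.1644]), 7.4, 4011, array([5.623e-01, 3.000e-04, 6.440e-02]))
scene bar (array([ 0.4963, -0.0105]), array([0.016 , 0.0595]), 6.5, 221, array([ 0.4992, -0.0101,  0.0936]))
scene bar top z 0.09842543390364597
scene rack (array([ 0.4943, -0.2341]), array([0.1503, 0.076 ]), 3.2, 526, array([ 0.4971, -0.2347,  0.0326]))
scene stand (array([ 0.5486, -0.3971]), array([0.0742, 0.0729]), 4.4, 556, array([ 0.5607, -0.3868,  0.0461]))
scene handle (array([ 0.5485, -0.3973]), array([0.0296, 0.0259]), 37.3, 135, array([ 0.5533, -0.3939,  0.1413]))
scene handletop (array([ 0.5484, -0.3973]), array([0.0295, 0.0258]), 38.0, 101, array([ 0.5511, -0.3955,  0.1423]))
scene collar (array([ 0.5502, -0.3954]), array([0.0561, 0.0554]), 31.6, 246, array([ 0.5545, -0.3919,  0.0531]))
```

View pics/stand.png

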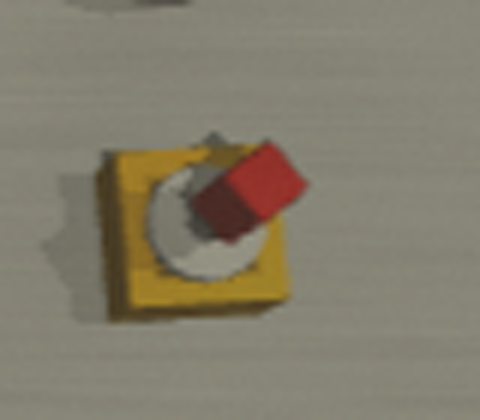

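View pics/bar.png

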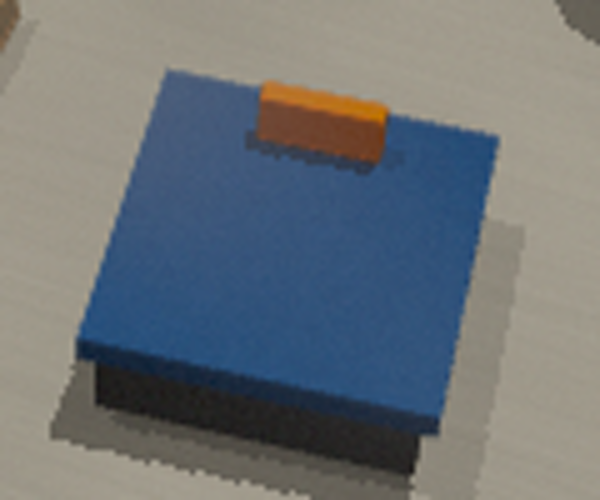

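Blue cover: on the mould at top-camera px (231,179), the one meant. The teal cover at (150,109) and the green one at (336,304) lie on the bench and are decoys. The crop shows blue with its orange bar, sitting on the dark block. The rod's red handle is at px (384,177), in the yellow stand.

Emit:
{"api": "arm_command", "payload": {
  "motion": [
    [60, 0, -40, -43, 0, 0, 0],
    [60, 0, -40, -43, 0, 0, 0],
    [60, 0, -40, -43, 0, 0, 0],
    [60, 0, -40, -43, 0, 0, 0],
    [60, 0, -40, -43, 0, 0, 0]
  ],
  "newtons": 60
}}

```text
clock: 2.02
position: [0.291, 0.3501, 0.405]
ee_rot: [-1.033, 1.311, 1.034]
force: [0.8, 0.1, -0.4]
width: 0.652
```

Emit:
{"api": "arm_command", "payload": {
  "motion": [
    [60, 0, -40, -43, 0, 0, 0],
    [60, 0, -40, -43, 0, 0, 0],
    [60, 0, -40, -43, 0, 0, 0],
    [60, 0, -40, -43, 0, 0, 0],
    [60, 0, -40, -43, 0, 0, 0]
  ]
}}

```text
clock: 2.65
position: [0.4351, 0.0943, 0.4052]
ee_rot: [-1.034, 1.31, 1.034]
force: [0.0, 0.7, 0.2]
width: 0.656
```

Emit:
{"api": "arm_command", "payload": {
  "motion": [
    [60, 0, -40, -43, 0, 0, 0],
    [60, 0, -40, -43, 0, 0, 0],
    [60, 0, 0, 0, 10, 0, 0],
    [60, 0, 0, 0, 10, 0, 0],
    [60, 0, 0, 0, 10, 0, 0]
  ]
}}

```text
clock: 3.28
position: [0.4922, -0.0064, 0.4048]
ee_rot: [-0.629, 1.478, 0.629]
force: [0.7, 0.2, -0.5]
width: 0.648
```

Emit:
{"api": "arm_command", "payload": {
  "motion": [
    [60, 0, 0, 0, 10, 0, 0],
    [60, 0, 0, 0, 10, 0, 0],
    [60, 0, 0, 0, 10, 0, 0],
    [60, 0, 0, 0, 9.3, 0, 0],
    [60, 0, 0, 0, 0, 0, 0]
  ]
}}

```text
clock: 3.9
position: [0.4922, -0.006, 0.4048]
ee_rot: [-0.1, 1.568, 0.099]
force: [0.4, -0.6, -0.4]
width: 0.656
```

```bash
cat >> h.py <<'E'
def st():
    s=arm.observe(); M=R.from_rotvec(s["ee_rot"]).as_matrix(); g=s["position"]+.159*M[:,0]
    print("t%.2f grasp %s yaw %.1f tilt %s j %s F %s T %s w %.1fmm"%(s["clock"],np.round(g*1000,1),np.degrees(np.arctan2(M[1,2],M[0,2])),np.round(M[:2,0],3),np.round(s["joints"],2),np.round(s["force"],1),np.round(s["ft_torque"],2),s["width"]*91.8))
    return g,M
def to(target,yaw=None):
    "tool-frame shift in mm to bring the grasp point to target, then turn"
    g,M=st(); print("shift",np.round(M.T@(np.array(target)-g)*1000,1))
    if yaw is not None: print("ax",-((yaw-np.degrees(np.arctan2(M[1,2],M[0,2]))+180)%360-180))
E
python3 -c "
from h import *
to([.4957,-.013,.088],7.2)"
```

```text
t3.90 grasp [492.2  -6.  245.8] yaw 7.3 tilt [ 0. -0.] j [-0.65  0.24  0.68  1.93 -0.17  1.03  0.24] F [ 0.4 -0.6 -0.4] T [-0.12 -0.   -0.03] w 60.2mm
shift [157.8  -7.4   2.6]
ax 0.05935893795111724
```

Emit:
{"api": "arm_command", "payload": {
  "motion": [
    [60, 50, -7.4, 2.6, 0, 0, 0],
    [60, 50, 0, 0, 0, 0, 0],
    [60, 30, 0, 0, 0, 0, 0],
    [60, 28, 0, 0, 0, 0, 0],
    [60, 0, 0, 0, 0, 0, 0]
  ]
}}

```text
clock: 4.53
position: [0.495, -0.0132, 0.2454]
ee_rot: [-0.101, 1.572, 0.101]
force: [0.3, -0.7, 0.2]
width: 0.655
```

Emit:
{"api": "arm_command", "payload": {
  "motion": [
    [0, 0, 0, 0, 0, 0, 0],
    [0, 0, 0, 0, 0, 0, 0],
    [0, 0, 0, 0, 0, 0, 0],
    [0, 0, 0, 0, 0, 0, 0],
    [0, 0, 0, 0, 0, 0, 0]
  ],
  "newtons": 60
}}

```text
clock: 5.15
position: [0.4957, -0.0131, 0.2469]
ee_rot: [-0.099, 1.568, 0.099]
force: [0.3, 1.0, -0.1]
width: 0.156
```

```bash
python3 -c "
from h import *
st()"
```

```text
t5.15 grasp [495.7 -13.1  87.9] yaw 7.2 tilt [0. 0.] j [-0.5   0.47  0.56  2.09 -0.4   0.68  0.45] F [ 0.3  1.  -0.1] T [-0.08  0.02  0.04] w 14.3mm
```

Emit:
{"api": "arm_command", "payload": {
  "motion": [
    [0, 0, 0, 0, 0, 0, 0],
    [0, 0, 0, 0, 0, 0, 0],
    [0, -5, 0, 0, 0, 0, 0],
    [0, -10, 0, 0, 0, 0, 0],
    [0, -10, 0, 0, 0, 0, 0]
  ]
}}

```text
clock: 5.78
position: [0.4956, -0.0132, 0.2724]
ee_rot: [-0.098, 1.569, 0.098]
force: [0.1, 0.5, -3.8]
width: 0.13
```

Emit:
{"api": "arm_command", "payload": {
  "motion": [
    [0, -15, 0, 0, 0, 0, 0],
    [0, -20, 0, 0, 0, 0, 0],
    [0, -20, 0, 0, 0, 0, 0],
    [0, 0, 0, 0, 0, 0, 0],
    [0, 0, 0, 0, 0, 0, 0]
  ]
}}

```text
clock: 6.4
position: [0.4954, -0.013, 0.3265]
ee_rot: [-0.098, 1.569, 0.099]
force: [-0.2, 0.1, -3.6]
width: 0.124
```

```bash
python3 -c "
from h import *
to([.47,.23,.168])
im=get_image('scene'); save(im,'lift.png',(200,130,400,290),3)"
```

```text
t6.40 grasp [495.3 -13.  167.5] yaw 7.2 tilt [-0.  0.] j [-0.58  0.35  0.65  2.02 -0.28  0.86  0.35] F [-0.2  0.1 -3.6] T [-0.14  0.24 -0.01] w 11.4mm
shift [ -0.4 244.3   5.3]
```

View pics/lift.png

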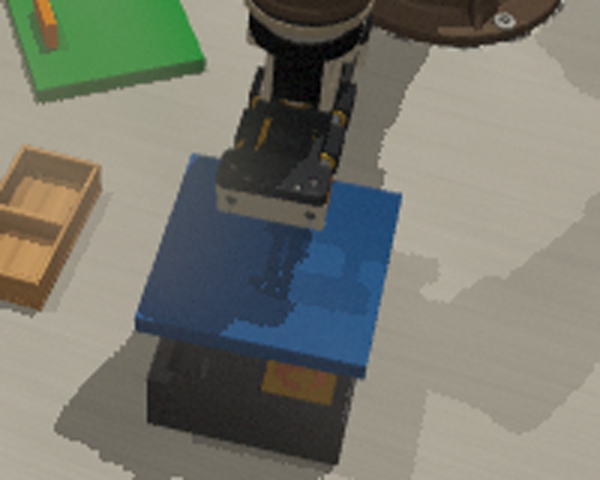

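Emit:
{"api": "arm_command", "payload": {
  "motion": [
    [0, 0, 40, 0, 0, 0, 0],
    [0, 0, 50, 0, 0, 0, 0],
    [0, 0, 50, 0, 0, 0, 0],
    [0, 0, 50, 0, 0, 0, 0],
    [0, 0, 50, 5, 0, 0, 0]
  ]
}}

```text
clock: 7.08
position: [0.4698, 0.227, 0.3259]
ee_rot: [-0.099, 1.57, 0.098]
force: [1.0, 0.2, -4.8]
width: 0.128
```

Emit:
{"api": "arm_command", "payload": {
  "motion": [
    [0, 30, 0, 0, 0, 0, 0],
    [0, 40, 0, 0, 0, 0, 0],
    [0, 25, 0, 0, 0, 0, 0],
    [0, 15, 0, 0, 0, 0, 0],
    [0, 8, 0, 0, 0, 0, 0]
  ]
}}

```text
clock: 7.7
position: [0.4706, 0.2254, 0.2079]
ee_rot: [-0.099, 1.569, 0.098]
force: [-0.7, 0.5, -2.6]
width: 0.127
```

Emit:
{"api": "arm_command", "payload": {
  "motion": [
    [0, 5, 0, 0, 0, 0, 0],
    [0, 4, 0, 0, 0, 0, 0],
    [0, 0, 0, 0, 0, 0, 0]
  ]
}}

```text
clock: 8.07
position: [0.4707, 0.2256, 0.1999]
ee_rot: [-0.098, 1.568, 0.099]
force: [0.4, 0.1, -3.3]
width: 0.128
```

```bash
python3 -c "
from h import *
st()"
```

```text
t8.07 grasp [470.7 225.7  40.9] yaw 7.2 tilt [0. 0.] j [-0.89  0.58  0.47  2.05 -0.44  0.61  0.01] F [ 0.4  0.1 -3.3] T [-0.1   0.21 -0.01] w 11.7mm
```

Release, rise and move clear of the view.

Emit:
{"api": "arm_command", "payload": {
  "motion": [
    [0, 2, 0, 0, 0, 0, 0],
    [40, 0, 0, 0, 0, 0, 0],
    [40, 0, 0, 0, 0, 0, 0],
    [40, 0, 0, 0, 0, 0, 0],
    [40, 0, 0, 0, 0, 0, 0]
  ]
}}

```text
clock: 8.7
position: [0.4707, 0.2256, 0.1978]
ee_rot: [-0.098, 1.568, 0.099]
force: [-0.1, 0.6, -0.2]
width: 0.431
```

Emit:
{"api": "arm_command", "payload": {
  "motion": [
    [40, -40, 0, 0, 0, 0, 0],
    [40, -50, 0, 0, 0, 0, 0],
    [40, -60, 0, 0, 0, 0, 0],
    [40, -50, 0, 0, 0, 0, 0],
    [40, 0, 0, 0, 0, 0, 0]
  ]
}}

```text
clock: 9.32
position: [0.4717, 0.2256, 0.4015]
ee_rot: [-0.095, 1.563, 0.102]
force: [-0.3, 0.4, -0.1]
width: 0.438
```

Run:
```python
from h import *
st()
for c in("top","scene"):
    im=get_image(c); w=cloud(im); z=w[...,2]; near=lambda x,y,d:(abs(w[...,0]-x)<d)&(abs(w[...,1]-y)<d)
    print(c,"mouldtop",rect(w,near(.55,-.006,.1)&(z>.052)&(z<.07)))
    for d in pinpoint(c,"mould_top")[:2]+pinpoint(c,"plug1_top")[:4]+pinpoint(c,"cover_mid")[:4]: print(round(d["p"],2),np.round(d["point"],4),px(im,d["point"]))
    a,b=px(im,[.55,-.006,.06]); save(im,c+"_m.png",(a-50,b-40,a+50,b+40),7)
```

```text
t9.32 grasp [472.6 226.3 242.5] yaw 7.2 tilt [0.006 0.004] j [-1.06  0.3   0.66  1.87 -0.21  1.04 -0.19] F [-0.3  0.4 -0.1] T [-0.12  0.01  0.01] w 40.2mm
top mouldtop (array([ 0.5488, -0.009 ]), array([0.1511, 0.1501]), 7.3, 2111, array([ 0.5481, -0.0091,  0.0606]))
0.87 [ 0.5521 -0.0065  0.0604] [230 177]
0.16 [0.469  0.2294 0.0377] [141 208]
0.82 [0.5817 0.0352 0.0563] [215 166]
0.72 [ 0.5496 -0.4013  0.0422] [378 182]
0.79 [ 0.2303 -0.2879  0.0154] [335 303]
0.7 [0.7569 0.2309 0.0086] [150 109]
0.66 [0.524  0.2335 0.0112] [144 189]
scene mouldtop (array([ 0.5493, -0.0053]), array([0.1538, 0.1507]), 7.2, 2464, array([ 0.5546, -0.0032,  0.0596]))
0.83 [ 0.5474 -0.0086  0.0616] [287 236]
0.64 [ 0.5504 -0.403   0.115 ] [134 174]
0.96 [0.5821 0.0278 0.0553] [297 253]
0.87 [ 0.2294 -0.2855  0.0162] [234 137]
0.82 [0.5217 0.2337 0.0126] [389 272]
0.79 [0.7523 0.2248 0.0131] [361 361]
```

View pics/top_m.png

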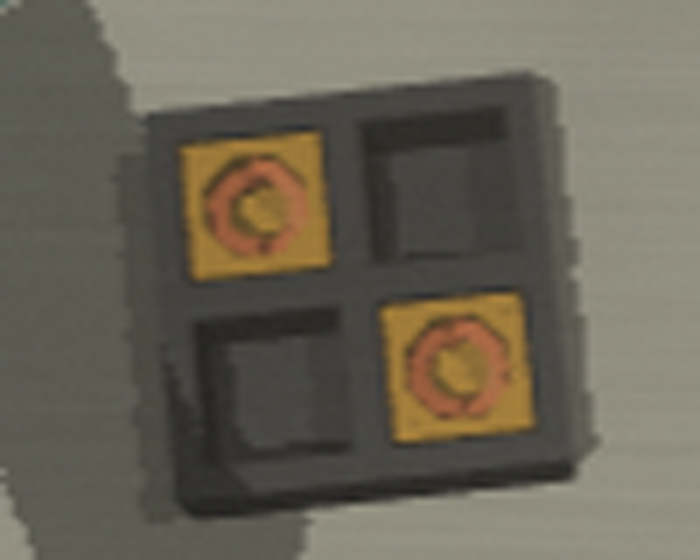

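View pics/scene_m.png

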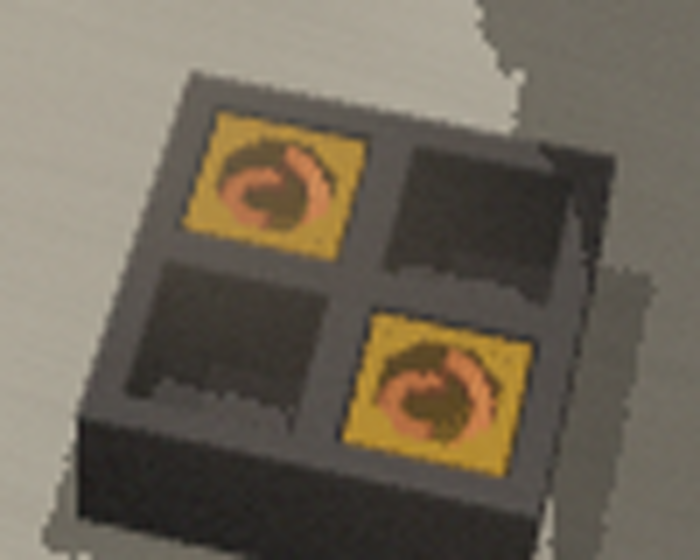

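Two plugs, at top-crop px (255,205) (mould +35,+35) and (458,368) (mould -35,-35). The cover is flat at about (0.523, 0.234). Next is the rod.

Emit:
{"api": "arm_command", "payload": {
  "motion": [
    [60, 0, -50, 0, 0, 0, 0],
    [60, 0, -58, 0, 0, 0, 0],
    [60, 0, -58, 0, 0, 0, 0],
    [60, 0, -58, 0, 0, 0, 0],
    [60, 0, -58, 0, 0, 0, 0]
  ]
}}

```text
clock: 10.35
position: [0.5058, -0.056, 0.3974]
ee_rot: [-0.099, 1.569, 0.099]
force: [0.6, -0.9, 0.3]
width: 0.651
```

Emit:
{"api": "arm_command", "payload": {
  "motion": [
    [60, 0, -58, 0, 0, 0, 0],
    [60, 0, -58, 0, 0, 0, 0],
    [60, 0, -58, 0, 0, 0, 0],
    [60, 0, -58, 0, 0, 0, 0],
    [60, 0, -58, 0, 0, 0, 0]
  ]
}}

```text
clock: 10.98
position: [0.5423, -0.3437, 0.3969]
ee_rot: [-0.098, 1.569, 0.099]
force: [1.2, 0.3, -0.3]
width: 0.652
```

Emit:
{"api": "arm_command", "payload": {
  "motion": [
    [60, 0, -57, -3, 0, 0, 0],
    [60, 0, 0, 0, -10, 0, 0],
    [60, 0, 0, 0, -10, 0, 0],
    [60, 0, 0, 0, -10, 0, 0],
    [60, 0, 0, 0, 0, 0, 0]
  ]
}}

```text
clock: 11.6
position: [0.5461, -0.3991, 0.3971]
ee_rot: [-0.506, 1.511, 0.508]
force: [0.5, 0.6, -0.3]
width: 0.65
```

```bash
python3 -c "
from h import *
to([.5483,-.3993,.117],37.3)"
```

```text
t11.60 grasp [ 546.  -399.   238.1] yaw 37.1 tilt [-0.001  0.001] j [ 0.19  0.57  0.59  1.48 -0.33  1.2   1.48] F [ 0.5  0.6 -0.3] T [-0.04 -0.03  0.02] w 59.7mm
shift [121.1  -1.7   1.7]
ax -0.19684543423136347
```

Emit:
{"api": "arm_command", "payload": {
  "motion": [
    [60, 40, -1.7, 1.7, 0, 0, 0],
    [60, 40, 0, 0, 0, 0, 0],
    [60, 41, 0, 0, 0, 0, 0],
    [20, 0, 0, 0, 0, 0, 0],
    [0, 0, 0, 0, 0, 0, 0]
  ],
  "newtons": 60
}}

```text
clock: 12.22
position: [0.549, -0.3997, 0.2781]
ee_rot: [-0.508, 1.51, 0.506]
force: [0.5, -0.3, -0.3]
width: 0.487
```

Emit:
{"api": "arm_command", "payload": {
  "motion": [
    [0, 0, 0, 0, 0, 0, 0],
    [0, 0, 0, 0, 0, 0, 0],
    [0, 0, 0, 0, 0, 0, 0],
    [0, 0, 0, 0, 0, 0, 0]
  ]
}}

```text
clock: 12.72
position: [0.549, -0.3996, 0.2783]
ee_rot: [-0.509, 1.509, 0.506]
force: [-0.6, 0.5, 7.7]
width: 0.283
```

```bash
python3 -c "
from h import *
st()"
```

```text
t12.72 grasp [ 549.3 -399.8  119.3] yaw 37.2 tilt [ 0.002 -0.001] j [ 0.22  0.68  0.54  1.6  -0.4   0.97  1.54] F [-0.6  0.5  7.7] T [ 0.15  0.13 -0.06] w 26.0mm
```

Emit:
{"api": "arm_command", "payload": {
  "motion": [
    [0, -10, 0, 0, 0, 0, 0],
    [0, -30, 0, 0, 0, 0, 0],
    [0, -40, 0, 0, 0, 0, 0],
    [0, -40, 0, 0, 0, 0, 0],
    [0, 0, 0, 0, 0, 0, 0]
  ]
}}

```text
clock: 13.35
position: [0.5489, -0.4001, 0.4007]
ee_rot: [-0.511, 1.507, 0.504]
force: [-0.4, -0.7, -3.8]
width: 0.278
```

Run:
```python
from h import *
g,M=st()
im=get_image("scene")
q=g-np.array([0,0,.08]);a,b=px(im,q); save(im,"rod.png",(a-40,b-45,a+40,b+30),7)
for n in("puller_foot","puller_grip"):
    for d in pinpoint("scene",n)[:2]: print(n,round(d["p"],2),np.round(d["point"],4),px(im,d["point"]))
w=cloud(im);z=w[...,2];near=(abs(w[...,0]-g[0])<.04)&(abs(w[...,1]-g[1])<.04)
for lo in np.arange(.1,.2,.006):
    m=near&(z>lo)&(z<lo+.006)
    if m.sum()>3: print(round(lo,3),m.sum(),np.round(w[m].mean(0),4))
```

```text
t13.35 grasp [ 549.7 -400.6  241.7] yaw 37.2 tilt [ 0.005 -0.003] j [ 0.19  0.57  0.59  1.47 -0.33  1.2   1.48] F [-0.4 -0.7 -3.8] T [-0.08  0.03  0.02] w 25.6mm
puller_foot 0.78 [ 0.5515 -0.3993  0.134 ] [134 169]
puller_grip 0.8 [ 0.5524 -0.4015  0.2391] [124 136]
puller_grip 0.23 [0.7868 0.0291 0.001 ] [264 344]
0.142 8 [ 0.5634 -0.3974  0.1455]
0.148 27 [ 0.5583 -0.3896  0.1509]
0.154 4 [ 0.5577 -0.3861  0.1553]
0.166 33 [ 0.562  -0.3863  0.1694]
0.172 215 [ 0.5532 -0.3951  0.1756]
0.178 25 [ 0.5518 -0.394   0.1801]
0.184 16 [ 0.5544 -0.3956  0.187 ]
0.19 16 [ 0.5532 -0.3936  0.1933]
0.196 12 [ 0.5539 -0.3936  0.1988]
```

View pics/rod.png

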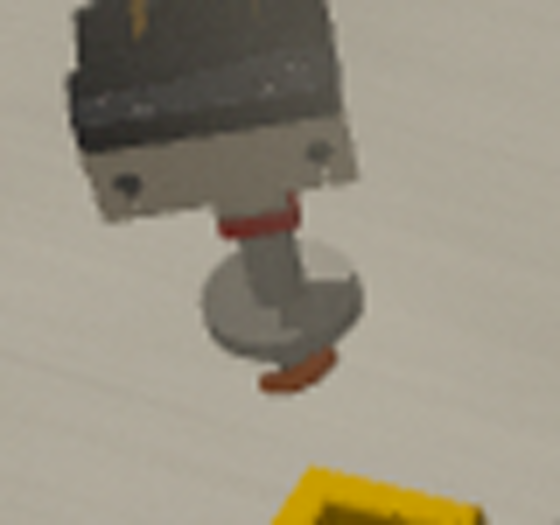

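The copper ridge at crop px (299,372) faces the camera (azimuth about 41°), so the rod's x lies along the tool's z (37°). The thread starts in both sockets are at the mould's ±x, so I begin with the rod's x at yaw 77°.

Emit:
{"api": "arm_command", "payload": {
  "motion": [
    [0, 0, 25, 21.5, 0, 0, 0],
    [0, 0, 38, 33, 0, 0, 0],
    [0, 0, 38, 33, 0, 0, 0],
    [0, 0, 38, 33, 0, 0, 0],
    [0, 0, 38, 33, 0, 0, 0]
  ]
}}

```text
clock: 14.12
position: [0.5635, -0.1634, 0.3952]
ee_rot: [-0.507, 1.513, 0.509]
force: [0.2, 0.5, -2.4]
width: 0.279
```

Emit:
{"api": "arm_command", "payload": {
  "motion": [
    [0, 0, 38, 33, 0, 0, 0],
    [0, 0, 38, 33, 0, 0, 0],
    [0, 0, 38, 33, 0, 0, 0],
    [0, 0, 36, 33, 0, 0, 0],
    [0, 0, 0, 0, -5, 0, 0]
  ]
}}

```text
clock: 14.75
position: [0.5782, 0.0398, 0.3947]
ee_rot: [-0.581, 1.494, 0.586]
force: [0.0, -0.4, -3.6]
width: 0.28
```

Emit:
{"api": "arm_command", "payload": {
  "motion": [
    [0, 0, 0, 0, -10, 0, 0],
    [0, 0, 0, 0, -10, 0, 0],
    [0, 0, 0, 0, -10, 0, 0],
    [0, 0, 0, 0, -5, 0, 0],
    [0, 0, 0, 0, 0, 0, 0]
  ]
}}

```text
clock: 15.38
position: [0.578, 0.0338, 0.3954]
ee_rot: [-1.042, 1.309, 1.044]
force: [0.7, 0.2, -2.2]
width: 0.28
```

Run:
```python
from h import *
to([.5793,.0319,.165],77.2); g,M=st()
for c in("top","scene"):
  im=get_image(c)
  for n in("puller_foot","puller_grip","plug1_top"):
    for d in pinpoint(c,n)[:2]: print(c,n,round(d["p"],2),np.round(d["point"],4),px(im,d["point"]))
a,b=px(im,g-[0,0,.12]); save(im,"over.png",(a-45,b-45,a+45,b+35),7)
```

```text
t15.38 grasp [577.6  33.8 236.4] yaw 77.1 tilt [-0.002 -0.   ] j [-0.44  0.38  0.4   1.72 -0.16  1.07  1.36] F [ 0.7  0.2 -2.2] T [ 0.02 -0.03 -0.03] w 25.7mm
shift [71.4 -2.2 -1.4]
ax -0.05509940801528046
t15.38 grasp [577.6  33.8 236.4] yaw 77.1 tilt [-0.002 -0.   ] j [-0.44  0.38  0.4   1.72 -0.16  1.07  1.36] F [ 0.7  0.2 -2.2] T [ 0.02 -0.03 -0.03] w 25.7mm
top puller_grip 0.5 [0.5761 0.0334 0.2292] [206 151]
top plug1_top 0.47 [0.5807 0.0335 0.0569] [215 167]
scene puller_foot 0.65 [0.5813 0.0369 0.1345] [304 233]
scene puller_grip 0.75 [0.5771 0.031  0.2305] [305 201]
scene plug1_top 0.83 [0.5791 0.0322 0.0525] [299 254]
scene plug1_top 0.63 [0.4718 0.2297 0.0357] [394 249]
```

View pics/over.png

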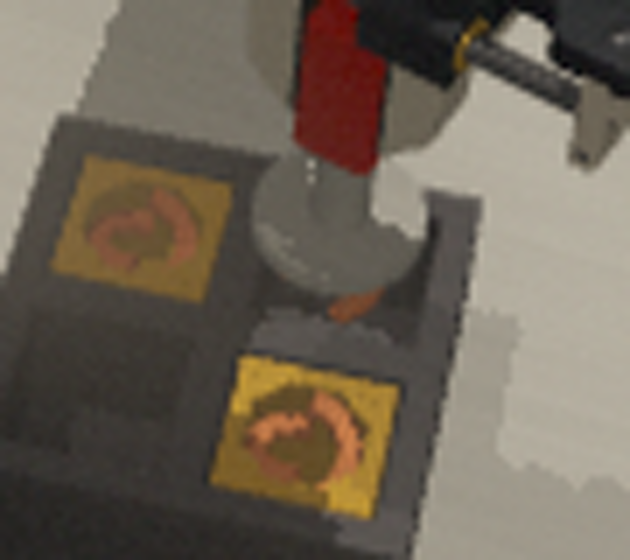

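Emit:
{"api": "arm_command", "payload": {
  "motion": [
    [0, 30, -2.2, -1.4, 0, 0, 0],
    [0, 25, 0, 0, 0, 0, 0],
    [0, 12, 0, 0, 0, 0, 0],
    [0, 4, 0, 0, 0, 0, 0],
    [0, 0, 0, 0, 0, 0, 0]
  ]
}}

```text
clock: 16.4
position: [0.5806, 0.032, 0.3262]
ee_rot: [-1.043, 1.306, 1.042]
force: [-0.0, 0.3, -3.7]
width: 0.282
```

Emit:
{"api": "arm_command", "payload": {
  "motion": [
    [0, 3, 0, 0, 0, 0, 0],
    [0, 3, 0, 0, 0, 0, 0],
    [0, 0, 0, 0, 0, 0, 0]
  ]
}}

```text
clock: 16.77
position: [0.5803, 0.032, 0.3197]
ee_rot: [-1.043, 1.307, 1.043]
force: [0.1, -0.7, -3.0]
width: 0.281
```

```bash
python3 -c "
from h import *
to([.5793,.0319,.146])"
```

```text
t16.77 grasp [580.3  32.  160.7] yaw 77.2 tilt [-0.  0.] j [-0.41  0.46  0.37  1.81 -0.21  0.91  1.4 ] F [ 0.1 -0.7 -3. ] T [-0.03  0.    0.06] w 25.8mm
shift [14.7  0.9 -0.3]
```

Emit:
{"api": "arm_command", "payload": {
  "motion": [
    [0, 3, 0.9, 0, 0, 0, 0],
    [0, 3, 0, 0, 0, 0, 0]
  ]
}}

```text
clock: 17.02
position: [0.5794, 0.0322, 0.3136]
ee_rot: [-1.043, 1.307, 1.043]
force: [0.2, 1.0, -2.2]
width: 0.279
```

Emit:
{"api": "arm_command", "payload": {
  "motion": [
    [0, 3, 0, 0, 0, 0, 0],
    [0, 3, 0, 0, 0, 0, 0]
  ]
}}

```text
clock: 17.27
position: [0.5795, 0.0322, 0.3075]
ee_rot: [-1.043, 1.307, 1.043]
force: [0.0, -0.2, -3.2]
width: 0.284
```

```bash
python3 -c "
from h import *
to([.5793,.0319,.146])"
```

```text
t17.27 grasp [579.5  32.2 148.5] yaw 77.2 tilt [-0.  0.] j [-0.41  0.47  0.37  1.82 -0.21  0.88  1.4 ] F [ 0.  -0.2 -3.2] T [ 0.02 -0.05 -0.03] w 26.1mm
shift [ 2.5  0.1 -0.3]
```

Emit:
{"api": "arm_command", "payload": {
  "motion": [
    [0, 1.5, 0, 0, 0, 0, 0],
    [0, 1.5, 0, 0, 0, 0, 0],
    [0, 0, 0, 0, 0, 0, 0]
  ]
}}

```text
clock: 17.65
position: [0.5798, 0.0321, 0.3053]
ee_rot: [-1.043, 1.306, 1.042]
force: [0.0, -0.8, 3.4]
width: 0.285
```

Emit:
{"api": "arm_command", "payload": {
  "motion": [
    [0, 1, 0, 0, 0, 0, 0],
    [0, 0, 0, 0, 0, 0, 0]
  ]
}}

```text
clock: 17.9
position: [0.5799, 0.0319, 0.3051]
ee_rot: [-1.043, 1.305, 1.042]
force: [-3.0, -1.1, 12.5]
width: 0.279
```

Emit:
{"api": "arm_command", "payload": {
  "motion": [
    [0, 0, 0, 0, 9, 0, 0],
    [0, 0.4, 0, 0, 9, 0, 0],
    [0, 0.7, 0, 0, 9, 0, 0]
  ]
}}

```text
clock: 18.27
position: [0.5796, 0.0323, 0.3032]
ee_rot: [-0.68, 1.461, 0.68]
force: [-0.5, 1.6, 2.7]
width: 0.281
```

```bash
python3 -c "
from h import *
st()"
```

```text
t18.27 grasp [579.7  32.4 144.2] yaw 49.9 tilt [0.001 0.001] j [-0.49  0.5   0.49  1.83 -0.3   0.88  1.01] F [-0.5  1.6  2.7] T [ 0.26  0.32 -0.05] w 25.8mm
```

Emit:
{"api": "arm_command", "payload": {
  "motion": [
    [0, 0.75, 0, 0, 9, 0, 0],
    [0, 0.75, 0, 0, 9, 0, 0],
    [0, 0.75, 0, 0, 9, 0, 0],
    [0, 0.75, 0, 0, 9, 0, 0],
    [0, 0.75, 0, 0, 9, 0, 0]
  ]
}}

```text
clock: 18.9
position: [0.5799, 0.0328, 0.2994]
ee_rot: [-0.067, 1.568, 0.068]
force: [0.6, 1.9, 1.5]
width: 0.28
```

```bash
python3 -c "
from h import *
st()"
```

```text
t18.90 grasp [580.1  32.9 140.4] yaw 4.9 tilt [0.002 0.001] j [-0.63  0.55  0.71  1.85 -0.44  0.91  0.37] F [0.6 1.9 1.5] T [ 0.3   0.04 -0.02] w 25.7mm
```

Running in well (72°, 5.8 mm). Continue.

Emit:
{"api": "arm_command", "payload": {
  "motion": [
    [0, 0.75, 0, 0, 9, 0, 0],
    [0, 0.75, 0, 0, 9, 0, 0],
    [0, 0.75, 0, 0, 9, 0, 0],
    [0, 0.75, 0, 0, 9, 0, 0],
    [0, 0.75, 0, 0, 9, 0, 0]
  ]
}}

```text
clock: 19.52
position: [0.5799, 0.0327, 0.2955]
ee_rot: [0.548, 1.5, -0.546]
force: [0.0, 1.2, 1.0]
width: 0.281
```

```bash
python3 -c "
from h import *
st()"
```

```text
t19.52 grasp [580.1  32.8 136.5] yaw -40.1 tilt [0.001 0.001] j [-0.75  0.62  0.92  1.86 -0.6   0.96 -0.26] F [0.  1.2 1. ] T [ 0.18  0.04 -0.04] w 25.8mm
```

Emit:
{"api": "arm_command", "payload": {
  "motion": [
    [0, 0.75, 0, 0, 9, 0, 0],
    [0, 0.75, 0, 0, 9, 0, 0],
    [0, 0.75, 0, 0, 9, 0, 0],
    [0, 0.75, 0, 0, 9, 0, 0],
    [0, 0.6, 0, 0, 9, 0, 0]
  ]
}}

```text
clock: 20.15
position: [0.5795, 0.0325, 0.2913]
ee_rot: [1.146, 1.249, -1.146]
force: [1.1, -0.5, -0.6]
width: 0.282
```

```bash
python3 -c "
from h import *
st()"
```

```text
t20.15 grasp [579.4  32.6 132.3] yaw -85.1 tilt [-0.  0.] j [-0.85  0.73  1.12  1.87 -0.77  1.05 -0.89] F [ 1.1 -0.5 -0.6] T [-0.27 -0.03 -0.04] w 25.9mm
```

Emit:
{"api": "arm_command", "payload": {
  "motion": [
    [0, 0.4, 0, 0, 5, 0, 0],
    [0, 0.4, 0, 0, 5, 0, 0],
    [0, 0, 0, 0, 0, 0, 0]
  ]
}}

```text
clock: 20.52
position: [0.58, 0.0321, 0.2912]
ee_rot: [1.272, 1.166, -1.271]
force: [0.0, 0.5, 4.9]
width: 0.282
```

```bash
python3 -c "
from h import *
st()"
```

```text
t20.52 grasp [580.2  32.  132.2] yaw -94.9 tilt [ 0.001 -0.001] j [-0.86  0.76  1.17  1.87 -0.8   1.08 -1.02] F [0.  0.5 4.9] T [-0.24  0.3  -0.01] w 25.9mm
```

Emit:
{"api": "arm_command", "payload": {
  "motion": [
    [0, -3, 0, 0, 0, 0, 0],
    [0, -7, 0, 0, 0, 0, 0],
    [0, -10, 0, 0, 0, 0, 0],
    [0, -10, 0, 0, 0, 0, 0],
    [0, -10, 0, 0, 0, 0, 0]
  ]
}}

```text
clock: 21.15
position: [0.5795, 0.0322, 0.3316]
ee_rot: [1.271, 1.168, -1.271]
force: [0.7, 1.0, -6.6]
width: 0.279
```

Emit:
{"api": "arm_command", "payload": {
  "motion": [
    [0, -15, 0, 0, 0, 0, 0],
    [0, -15, 0, 0, 0, 0, 0],
    [0, -15, 0, 0, 0, 0, 0],
    [0, 0, 0, 0, 0, 0, 0]
  ]
}}

```text
clock: 21.65
position: [0.5798, 0.0319, 0.3772]
ee_rot: [1.272, 1.167, -1.269]
force: [0.2, -0.5, -6.9]
width: 0.281
```

Run:
```python
from h import *
to([.5293,-.235,.216],-98.8)
for c in("top","scene"):
    im=get_image(c); w=cloud(im); z=w[...,2]; near=lambda x,y,d:(abs(w[...,0]-x)<d)&(abs(w[...,1]-y)<d)
    print(c,"rack",rect(w,near(.497,-.24,.095)&(z>.025)&(z<.05)))
g,M=st(); a,b=px(im,g-[0,0,.1]); save(im,"lift1.png",(a-50,b-45,a+50,b+45),6)
```

```text
t21.65 grasp [580.2  32.  218.2] yaw -94.8 tilt [0.002 0.   ] j [-0.91  0.66  1.25  1.78 -0.67  1.21 -1.12] F [ 0.2 -0.5 -6.9] T [-0.03  0.16  0.02] w 25.8mm
shift [  2.  -28.3 270.3]
ax 3.990619472034382
top rack (array([ 0.4955, -0.2385]), array([0.1441, 0.0749]), 3.6, 406, array([ 0.4955, -0.2406,  0.0352]))
scene rack (array([ 0.4951, -0.234 ]), array([0.1468, 0.0756]), 3.2, 517, array([ 0.4971, -0.2346,  0.0328]))
t21.75 grasp [579.3  32.4 216.6] yaw -94.8 tilt [-0.     0.001] j [-0.91  0.66  1.24  1.78 -0.68  1.2  -1.12] F [ 0.3 -0.2 -7.5] T [-0.05  0.14 -0.02] w 26.1mm
```

View pics/lift1.png

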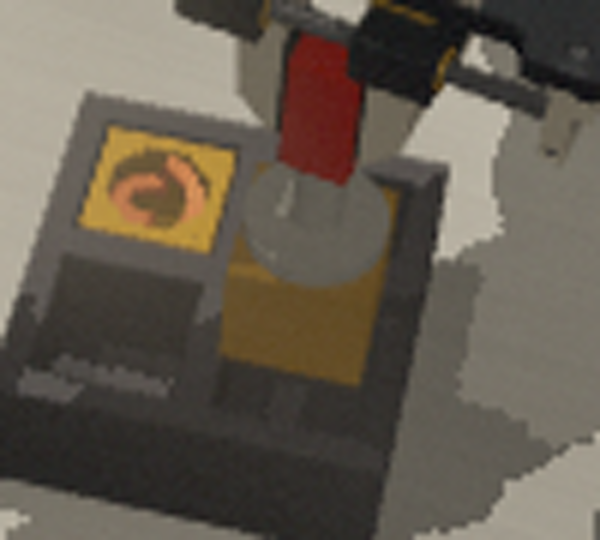

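Emit:
{"api": "arm_command", "payload": {
  "motion": [
    [0, 0, -3, 30, 0, 0, 0],
    [0, 0, -5, 50, 0, 0, 0],
    [0, 0, -5, 50, 0, 0, 0],
    [0, 0, -5, 50, 0, 0, 0],
    [0, 0, -5, 50, 0, 0, 0]
  ]
}}

```text
clock: 22.38
position: [0.5367, -0.1962, 0.375]
ee_rot: [1.271, 1.169, -1.271]
force: [1.4, -1.1, -6.7]
width: 0.282
```

Emit:
{"api": "arm_command", "payload": {
  "motion": [
    [0, 0, -4, 40, 0, 0, 0],
    [0, 0, 0, 0, 3.8, 0, 0],
    [0, 20, 0, 0, 0, 0, 0],
    [0, 20, 0, 0, 0, 0, 0],
    [0, 0, 0, 0, 0, 0, 0]
  ]
}}

```text
clock: 23.0
position: [0.5295, -0.233, 0.333]
ee_rot: [1.317, 1.14, -1.32]
force: [-0.6, 1.0, -7.2]
width: 0.28
```

Run:
```python
from h import *
to([.5297,-.2343,.1293],-98.6)
```

```text
t23.00 grasp [ 528.8 -232.7  174. ] yaw -98.5 tilt [-0.004  0.002] j [-0.39  0.67  1.14  1.83 -0.68  1.11 -0.72] F [-0.6  1.  -7.2] T [-0.04  0.16  0.01] w 25.7mm
shift [44.7  1.3  1.5]
ax 0.09725167610773156
```

Emit:
{"api": "arm_command", "payload": {
  "motion": [
    [0, 8, 1.3, 1.5, 0, 0, 0],
    [0, 8, 0, 0, 0, 0, 0],
    [0, 6, 0, 0, 0, 0, 0]
  ]
}}

```text
clock: 23.38
position: [0.5318, -0.2374, 0.3165]
ee_rot: [1.321, 1.13, -1.316]
force: [-7.2, 10.0, 56.0]
width: 0.277
```

Emit:
{"api": "arm_command", "payload": {
  "motion": [
    [0, 8, 0, 0, 0, 0, 0],
    [0, 8, 0, 0, 0, 0, 0],
    [0, 3, 0, 0, 0, 0, 0],
    [0, 0, 0, 0, 0, 0, 0]
  ]
}}

```text
clock: 23.88
position: [0.5313, -0.2371, 0.2966]
ee_rot: [1.321, 1.131, -1.316]
force: [1.0, -1.1, -6.5]
width: 0.278
```

Run:
```python
from h import *
to([.5297,-.2343,.1293],-98.6)
```

```text
t23.88 grasp [ 532.  -237.3  137.6] yaw -98.6 tilt [ 0.004 -0.001] j [-0.36  0.71  1.1   1.86 -0.74  1.04 -0.68] F [ 1.  -1.1 -6.5] T [-0.4  -0.06  0.01] w 25.5mm
shift [ 8.3 -2.7 -2.6]
ax -0.044867887015044516
```

Run:
```python
from h import *
g,M=st()
for c in("top","scene"):
    im=get_image(c); w=cloud(im); z=w[...,2]; near=lambda x,y,d:(abs(w[...,0]-x)<d)&(abs(w[...,1]-y)<d)
    for n in("puller_grip","puller_foot","plug1_top","rack"):
        for d in pinpoint(c,n)[:2]: print(c,n,round(d["p"],2),np.round(d["point"],4),px(im,d["point"]))
a,b=px(im,g-[0,0,.08]); save(im,"rack1.png",(a-50,b-45,a+50,b+45),6)
hsv=cv2.cvtColor(im["frame"],cv2.COLOR_RGB2HSV)
m=near(.53,-.235,.05)&(z>.03)&(z<.11); 
for lo in np.arange(.03,.11,.005):
    k=near(.53,-.235,.04)&(z>lo)&(z<lo+.005); print(round(lo,3),k.sum(),np.round(w[k].mean(0),3) if k.sum() else "")
```

```text
t23.88 grasp [ 532.  -237.3  137.6] yaw -98.6 tilt [ 0.004 -0.001] j [-0.36  0.71  1.1   1.86 -0.74  1.04 -0.68] F [ 1.  -1.1 -6.5] T [-0.4  -0.06  0.01] w 25.5mm
top puller_grip 0.46 [ 0.5256 -0.236   0.1385] [321 183]
top plug1_top 0.52 [ 0.5244 -0.2336  0.0675] [316 188]
top rack 0.87 [ 0.4976 -0.2396 -0.0018] [315 202]
scene puller_grip 0.92 [ 0.5316 -0.2361  0.1367] [199 182]
scene puller_grip 0.53 [ 0.5269 -0.0473  0.0564] [274 226]
scene puller_foot 0.82 [ 0.5291 -0.2326  0.039 ] [204 209]
scene plug1_top 0.88 [ 0.526  -0.2349  0.0634] [203 201]
scene plug1_top 0.49 [ 0.528 -0.234  0.039] [204 208]
scene rack 0.66 [ 0.4984 -0.2365 -0.0013] [209 210]
scene rack 0.54 [ 0.5276 -0.0447  0.0542] [275 227]
0.03 117 [ 0.547 -0.222  0.033]
0.035 112 [ 0.545 -0.222  0.037]
0.04 38 [ 0.543 -0.223  0.043]
0.045 41 [ 0.545 -0.224  0.048]
0.05 45 [ 0.542 -0.222  0.052]
0.055 36 [ 0.542 -0.222  0.058]
0.06 51 [ 0.541 -0.221  0.062]
0.065 76 [ 0.536 -0.221  0.067]
0.07 46 [ 0.542 -0.225  0.073]
0.075 178 [ 0.532 -0.231  0.077]
0.08 27 [ 0.531 -0.231  0.081]
0.085 12 [ 0.532 -0.229  0.087]
0.09 9 [ 0.534 -0.232  0.092]
0.095 12 [ 0.533 -0.229  0.098]
0.1 7 [ 0.535 -0.23   0.102]
0.105 2 [ 0.535 -0.233  0.106]
```

View pics/rack1.png

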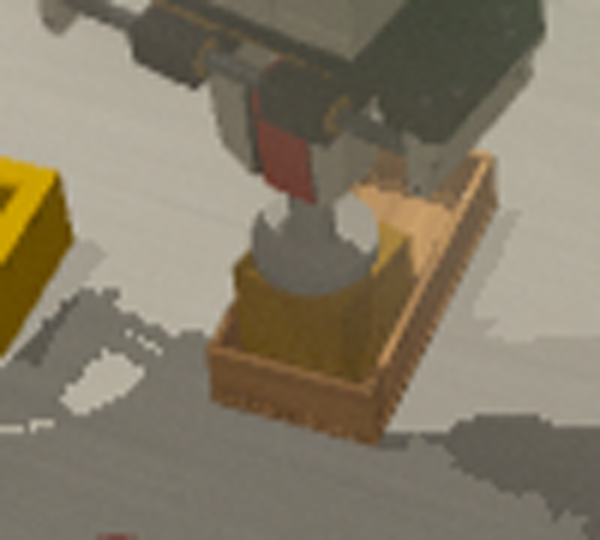

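Emit:
{"api": "arm_command", "payload": {
  "motion": [
    [0, 3, 0, 0, 0, 0, 0],
    [0, 3, 0, 0, 0, 0, 0],
    [0, 0, 0, 0, 0, 0, 0]
  ]
}}

```text
clock: 24.75
position: [0.5309, -0.2361, 0.2883]
ee_rot: [1.319, 1.135, -1.319]
force: [0.9, 0.9, -6.8]
width: 0.282
```

Emit:
{"api": "arm_command", "payload": {
  "motion": [
    [0, 2, 0, 0, 0, 0, 0],
    [0, 0, 0, 0, 0, 0, 0]
  ]
}}

```text
clock: 25.0
position: [0.5309, -0.2362, 0.2866]
ee_rot: [1.319, 1.134, -1.319]
force: [0.5, 0.0, -6.6]
width: 0.279
```

Run:
```python
from h import *
st()
```

```text
t25.00 grasp [ 530.9 -236.2  127.6] yaw -98.6 tilt [-0.  0.] j [-0.35  0.72  1.08  1.87 -0.75  1.03 -0.67] F [ 0.5  0.  -6.6] T [-0.01 -0.12 -0.04] w 25.6mm
```

Emit:
{"api": "arm_command", "payload": {
  "motion": [
    [0, 1.5, 0, 0, 0, 0, 0],
    [0, 0, 0, 0, 0, 0, 0]
  ]
}}

```text
clock: 25.25
position: [0.5309, -0.2362, 0.2851]
ee_rot: [1.319, 1.134, -1.319]
force: [1.0, 0.1, -6.5]
width: 0.28
```

Emit:
{"api": "arm_command", "payload": {
  "motion": [
    [0, 1.5, 0, 0, 0, 0, 0],
    [0, 0, 0, 0, 0, 0, 0]
  ]
}}

```text
clock: 25.5
position: [0.5309, -0.2362, 0.2836]
ee_rot: [1.319, 1.135, -1.319]
force: [0.1, 0.5, -5.8]
width: 0.282
```

Emit:
{"api": "arm_command", "payload": {
  "motion": [
    [0, 1.5, 0, 0, 0, 0, 0],
    [0, 0, 0, 0, 0, 0, 0]
  ]
}}

```text
clock: 25.75
position: [0.531, -0.2363, 0.2823]
ee_rot: [1.319, 1.134, -1.319]
force: [0.8, -0.6, -3.5]
width: 0.286
```

Emit:
{"api": "arm_command", "payload": {
  "motion": [
    [0, 0, 0, 0, -9, 0, 0],
    [0, -0.4, 0, 0, -9, 0, 0],
    [0, -0.75, 0, 0, -9, 0, 0]
  ]
}}

```text
clock: 26.12
position: [0.5307, -0.236, 0.2833]
ee_rot: [0.966, 1.347, -0.966]
force: [-0.9, 1.6, -3.6]
width: 0.282
```

Run:
```python
from h import *
st()
```

```text
t26.12 grasp [ 530.5 -235.8  124.3] yaw -71.3 tilt [-0.001  0.001] j [-0.29  0.66  0.95  1.87 -0.66  0.96 -0.28] F [-0.9  1.6 -3.6] T [ 0.51  0.28 -0.02] w 25.8mm
```

Emit:
{"api": "arm_command", "payload": {
  "motion": [
    [0, -0.7, 0, 0, -9, 0, 0],
    [0, -0.75, 0, 0, -9, 0, 0],
    [0, -0.75, 0, 0, -9, 0, 0],
    [0, -0.75, 0, 0, -9, 0, 0],
    [0, -0.75, 0, 0, -9, 0, 0]
  ]
}}

```text
clock: 26.75
position: [0.5305, -0.2362, 0.287]
ee_rot: [0.361, 1.542, -0.36]
force: [-0.3, 1.1, -3.0]
width: 0.279
```

Run:
```python
from h import *
st()
```

```text
t26.75 grasp [ 530.4 -236.1  128. ] yaw -26.3 tilt [-0.001  0.001] j [-0.18  0.58  0.74  1.86 -0.49  0.9   0.34] F [-0.3  1.1 -3. ] T [0.35 0.23 0.03] w 25.6mm
```

Emit:
{"api": "arm_command", "payload": {
  "motion": [
    [0, -0.75, 0, 0, -9, 0, 0],
    [0, -0.75, 0, 0, -9, 0, 0],
    [0, -0.75, 0, 0, -9, 0, 0],
    [0, -0.75, 0, 0, -9, 0, 0],
    [0, -0.75, 0, 0, -9, 0, 0]
  ]
}}

```text
clock: 27.38
position: [0.5302, -0.2363, 0.2906]
ee_rot: [-0.255, 1.557, 0.256]
force: [-1.2, 1.0, -3.1]
width: 0.282
```

Emit:
{"api": "arm_command", "payload": {
  "motion": [
    [0, -0.75, 0, 0, -9, 0, 0],
    [0, -0.75, 0, 0, -9, 0, 0],
    [0, -0.75, 0, 0, -9, 0, 0],
    [0, -0.75, 0, 0, -9, 0, 0],
    [0, -0.75, 0, 0, -9, 0, 0]
  ]
}}

```text
clock: 28.0
position: [0.5301, -0.2371, 0.2944]
ee_rot: [-0.863, 1.394, 0.864]
force: [-1.6, -0.3, -2.9]
width: 0.282
```

Run:
```python
from h import *
st()
```

```text
t28.00 grasp [ 529.8 -237.2  135.4] yaw 63.6 tilt [-0.002 -0.001] j [ 0.11  0.49  0.31  1.83 -0.19  0.86  1.62] F [-1.6 -0.3 -2.9] T [-0.09  0.45 -0.02] w 25.8mm
```

Emit:
{"api": "arm_command", "payload": {
  "motion": [
    [0, -0.75, 0, 0, -9, 0, 0],
    [0, -0.75, 0, 0, -9, 0, 0],
    [0, -0.5, 0, 0, -4, 0, 0],
    [0, 0, 0, 0, 0, 0, 0]
  ]
}}

```text
clock: 28.5
position: [0.5302, -0.2371, 0.2964]
ee_rot: [-1.148, 1.248, 1.149]
force: [-2.3, -0.4, -2.0]
width: 0.279
```

Emit:
{"api": "arm_command", "payload": {
  "motion": [
    [0, -1.5, 0, 0, 0, 0, 0],
    [0, -1.5, 0, 0, 0, 0, 0],
    [0, 0, 0, 0, 0, 0, 0]
  ]
}}

```text
clock: 28.88
position: [0.5313, -0.2362, 0.3]
ee_rot: [-1.15, 1.246, 1.149]
force: [0.1, 0.3, -2.2]
width: 0.279
```

Run:
```python
from h import *
st()
```

```text
t28.88 grasp [ 531.5 -236.2  141. ] yaw 85.4 tilt [ 0.001 -0.   ] j [ 0.17  0.47  0.21  1.82 -0.13  0.86  1.94] F [ 0.1  0.3 -2.2] T [-0.01  0.04 -0.  ] w 25.6mm
```

Emit:
{"api": "arm_command", "payload": {
  "motion": [
    [0, -10, 0, 0, 0, 0, 0],
    [0, -20, 0, 0, 0, 0, 0],
    [0, -30, 0, 0, 0, 0, 0],
    [0, 0, 0, 0, 8.2, 0, 0],
    [0, 0, 0, 0, 0, 0, 0]
  ]
}}

```text
clock: 29.5
position: [0.5311, -0.2361, 0.3604]
ee_rot: [-1.044, 1.306, 1.042]
force: [-0.1, -0.5, -3.3]
width: 0.284
```

Run:
```python
from h import *
to([.5192,-.0460,.2],77.2)
for c in("top","scene"):
    im=get_image(c); w=cloud(im); z=w[...,2]; near=lambda x,y,d:(abs(w[...,0]-x)<d)&(abs(w[...,1]-y)<d)
    print(c,"plugtop",rect(w,near(.53,-.236,.04)&(z>.046)&(z<.064)))
    print(c,"plugBtop",[(round(d["p"],2),np.round(d["point"],4)) for d in pinpoint(c,"plug1_top")[:3]])
a,b=px(im,[.52,-.24,.05]); save(im,"rack2.png",(a-50,b-55,a+50,b+35),6)
```

```text
t29.50 grasp [ 531.3 -236.2  201.4] yaw 77.2 tilt [ 0.001 -0.   ] j [ 0.14  0.41  0.26  1.76 -0.12  0.99  1.79] F [-0.1 -0.5 -3.3] T [ 0.01  0.01 -0.01] w 26.1mm
shift [  1.3  53.8 182.8]
ax 0.026335749841877032Traceback (most recent call last):
  File "<stdin>", line 5, in <module>
  File "h.py", line 17, in rect
    n,l,s,_=cv2.connectedComponentsWithStats(m.astype(np.uint8)); k=1+np.argmax(s[1:,4]); q=w[l==k]
                                                                      ~~~~~~~~~^^^^^^^^^
    return _wrapfunc(a, 'argmax', axis=axis, out=out, **kwds)
    return bound(*args, **kwds)
ValueError: attempt to get argmax of an empty sequence
```

Emit:
{"api": "arm_command", "payload": {
  "motion": [
    [0, 0, 8, 27, 0, 0, 0],
    [0, 0, 13, 43, 0, 0, 0],
    [0, 0, 13, 43, 0, 0, 0],
    [0, 0, 13, 43, 0, 0, 0],
    [0, 0, 6.8, 26.8, 0, 0, 0]
  ]
}}

```text
clock: 30.18
position: [0.5186, -0.0436, 0.3594]
ee_rot: [-1.046, 1.305, 1.048]
force: [1.2, -0.2, -2.0]
width: 0.286
```

Run:
```python
from h import *
for c in("top","scene"):
    im=get_image(c); w=cloud(im); z=w[...,2]; near=lambda x,y,d:(abs(w[...,0]-x)<d)&(abs(w[...,1]-y)<d)
    m=near(.53,-.236,.04)&(z>.046)&(z<.064)
    if m.any(): print(c,"plugtop",rect(w,m))
    print(c,"plugs",[(round(d["p"],2),np.round(d["point"],4)) for d in pinpoint(c,"plug1_top")[:3]])
    m=near(.497,-.24,.095)&(z>.03)&(z<.04)
    if m.any(): print(c,"rack",rect(w,m))
to([.5192,-.0460,.146],77.2)
a,b=px(im,[.52,-.24,.05]); save(im,"rack2.png",(a-50,b-55,a+50,b+35),6)
```

```text
top plugtop (array([ 0.5293, -0.24  ]), array([0.0522, 0.053 ]), 1.0, 315, array([ 0.5296, -0.2399,  0.0554]))
top plugs [(0.94, array([ 0.5308, -0.2362,  0.0518]))]
top rack (array([ 0.4951, -0.2385]), array([0.143 , 0.0746]), 3.0, 334, array([ 0.4938, -0.2382,  0.0356]))
scene plugtop (array([ 0.5287, -0.236 ]), array([0.0569, 0.0537]), 0.6, 336, array([ 0.5307, -0.2356,  0.0541]))
scene plugs [(0.7, array([ 0.5306, -0.2399,  0.0547]))]
scene rack (array([ 0.4946, -0.2338]), array([0.1485, 0.0754]), 3.5, 368, array([ 0.519 , -0.2218,  0.0345]))
t30.38 grasp [518.9 -45.9 200.5] yaw 77.4 tilt [-0. -0.] j [-0.18  0.31  0.21  1.9  -0.08  0.94  1.42] F [ 0.5 -1.6 -3.4] T [-0.01  0.03  0.02] w 25.6mm
shift [54.5 -0.3 -0. ]
ax 0.17571989403350585
```

View pics/rack2.png

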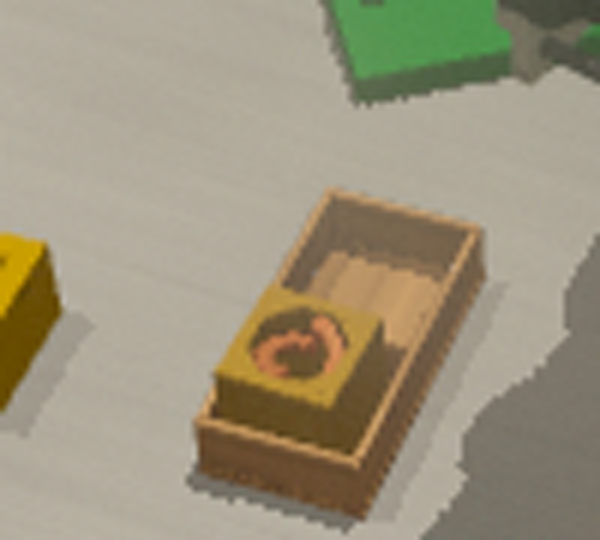

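Plug A stands in the +x cell with its top at 0.055 m, upright. Next is plug B.

Emit:
{"api": "arm_command", "payload": {
  "motion": [
    [0, 20, 0, 0, 0.2, 0, 0],
    [0, 15, 0, 0, 0, 0, 0],
    [0, 5, 0, 0, 0, 0, 0],
    [0, 0, 0, 0, 0, 0, 0]
  ]
}}

```text
clock: 30.88
position: [0.519, -0.0465, 0.3193]
ee_rot: [-1.04, 1.309, 1.04]
force: [0.3, 0.4, -2.8]
width: 0.284
```

Emit:
{"api": "arm_command", "payload": {
  "motion": [
    [0, 4, 0, 0, 0, 0, 0],
    [0, 3, 0, 0, 0, 0, 0],
    [0, 3, 0, 0, 0, 0, 0],
    [0, 0, 0, 0, 0, 0, 0]
  ]
}}

```text
clock: 31.38
position: [0.519, -0.046, 0.3094]
ee_rot: [-1.04, 1.308, 1.041]
force: [-0.8, -0.8, -2.9]
width: 0.282
```

Run:
```python
from h import *
to([.5192,-.0460,.141],77.2)
```

```text
t31.38 grasp [518.9 -46.  150.4] yaw 77.0 tilt [-0.  0.] j [-0.16  0.37  0.2   1.95 -0.1   0.82  1.43] F [-0.8 -0.8 -2.9] T [0.01 0.03 0.02] w 25.9mm
shift [ 9.4 -0.3  0.1]
ax -0.20925251779709697
```

Emit:
{"api": "arm_command", "payload": {
  "motion": [
    [0, 3, 0, 0, 0, 0, 0],
    [0, 2, 0, 0, 0, 0, 0],
    [0, 0, 0, 0, 0, 0, 0]
  ]
}}

```text
clock: 31.75
position: [0.5189, -0.0459, 0.3044]
ee_rot: [-1.04, 1.308, 1.041]
force: [0.1, 0.8, -2.0]
width: 0.281
```

Emit:
{"api": "arm_command", "payload": {
  "motion": [
    [0, 2, 0, 0, 0, 0, 0],
    [0, 1.5, 0, 0, 0, 0, 0],
    [0, 0, 0, 0, 0, 0, 0]
  ]
}}

```text
clock: 32.12
position: [0.5189, -0.046, 0.3008]
ee_rot: [-1.04, 1.308, 1.041]
force: [0.0, 0.7, -3.3]
width: 0.282
```

Emit:
{"api": "arm_command", "payload": {
  "motion": [
    [0, 1, 0, 0, 0, 0, 0],
    [0, 0, 0, 0, 0, 0, 0]
  ]
}}

```text
clock: 32.38
position: [0.519, -0.0461, 0.3]
ee_rot: [-1.04, 1.308, 1.04]
force: [-0.7, 1.0, -3.0]
width: 0.281
```

Run:
```python
from h import *
to([.5192,-.0460,.141],77.2)
```

```text
t32.38 grasp [519.  -46.1 141. ] yaw 77.0 tilt [-0.  0.] j [-0.16  0.39  0.19  1.96 -0.1   0.8   1.43] F [-0.7  1.  -3. ] T [0.27 0.08 0.02] w 25.8mm
shift [ 0.  -0.2  0.1]
ax -0.21500875727360835
```

Contact is very near; start turning.

Emit:
{"api": "arm_command", "payload": {
  "motion": [
    [0, 0.5, 0, 0, 9, 0, 0],
    [0, 0.75, 0, 0, 9, 0, 0],
    [0, 0.75, 0, 0, 9, 0, 0]
  ]
}}

```text
clock: 32.75
position: [0.5188, -0.0452, 0.2977]
ee_rot: [-0.677, 1.463, 0.679]
force: [0.1, 3.4, -6.8]
width: 0.279
```

Run:
```python
from h import *
st()
```

```text
t32.75 grasp [518.7 -45.1 138.7] yaw 49.7 tilt [-0.001  0.001] j [-0.25  0.4   0.31  1.97 -0.17  0.8   1.02] F [ 0.1  3.4 -6.8] T [ 0.96 -0.11  0.1 ] w 25.6mm
```

Emit:
{"api": "arm_command", "payload": {
  "motion": [
    [0, 1, 0, 0, 0, 0, 0],
    [0, 0, 0, 0, 0, 0, 0]
  ]
}}

```text
clock: 33.0
position: [0.5189, -0.0459, 0.2969]
ee_rot: [-0.684, 1.461, 0.684]
force: [-0.0, 2.5, -5.9]
width: 0.279
```

Emit:
{"api": "arm_command", "payload": {
  "motion": [
    [0, 0.75, 0, 0, 9, 0, 0],
    [0, 0.75, 0, 0, 9, 0, 0]
  ]
}}

```text
clock: 33.25
position: [0.5191, -0.0458, 0.2956]
ee_rot: [-0.435, 1.526, 0.436]
force: [0.4, 4.4, -5.3]
width: 0.281
```

Run:
```python
from h import *
st()
```

```text
t33.25 grasp [519.1 -45.6 136.6] yaw 31.9 tilt [0.    0.001] j [-0.31  0.41  0.39  1.98 -0.21  0.8   0.76] F [ 0.4  4.4 -5.3] T [ 1.03 -0.1   0.08] w 25.8mm
```

Emit:
{"api": "arm_command", "payload": {
  "motion": [
    [0, 1, 0.85, 0.5, 0, 0, 0],
    [0, 0, 0, 0, 0, 0, 0]
  ]
}}

```text
clock: 33.5
position: [0.5191, -0.0455, 0.2948]
ee_rot: [-0.441, 1.525, 0.44]
force: [0.6, 0.8, -3.3]
width: 0.282
```

Run:
```python
from h import *
st()
```

```text
t33.50 grasp [519.2 -45.5 135.8] yaw 32.2 tilt [ 0. -0.] j [-0.31  0.41  0.39  1.98 -0.21  0.79  0.76] F [ 0.6  0.8 -3.3] T [ 0.03 -0.09  0.02] w 25.9mm
```

Emit:
{"api": "arm_command", "payload": {
  "motion": [
    [0, 0.75, 0, 0, 9, 0, 0],
    [0, 0.75, 0, 0, 9, 0, 0],
    [0, 0.75, 0, 0, 9, 0, 0],
    [0, 0.75, 0, 0, 9, 0, 0],
    [0, 0.75, 0, 0, 9, 0, 0]
  ]
}}

```text
clock: 34.12
position: [0.5192, -0.0452, 0.291]
ee_rot: [0.18, 1.563, -0.179]
force: [1.4, 1.0, -5.1]
width: 0.284
```

Run:
```python
from h import *
st()
```

```text
t34.12 grasp [519.4 -45.1 132. ] yaw -13.1 tilt [0.001 0.   ] j [-0.46  0.44  0.6   1.99 -0.34  0.8   0.11] F [ 1.4  1.  -5.1] T [ 0.4  -0.32  0.03] w 26.1mm
```

Emit:
{"api": "arm_command", "payload": {
  "motion": [
    [0, 1.0, 0, 0, 9, 0, 0],
    [0, 0.85, 0, 0, 9, 0, 0],
    [0, 0.75, 0, 0, 9, 0, 0],
    [0, 0.75, 0, 0, 9, 0, 0],
    [0, 0.75, 0, 0, 9, 0, 0]
  ]
}}

```text
clock: 34.75
position: [0.5196, -0.0456, 0.2872]
ee_rot: [0.791, 1.42, -0.79]
force: [1.9, -0.1, -3.6]
width: 0.279
```

Run:
```python
from h import *
st()
```

```text
t34.75 grasp [519.9 -45.7 128.2] yaw -58.1 tilt [ 0.002 -0.   ] j [-0.6   0.5   0.82  2.01 -0.5   0.84 -0.51] F [ 1.9 -0.1 -3.6] T [-0.08 -0.31 -0.03] w 25.7mm
```

Emit:
{"api": "arm_command", "payload": {
  "motion": [
    [0, 0.7, 0, 0, 9, 0, 0],
    [0, 0.7, 0, 0, 9, 0, 0],
    [0, 0.5, 0, 0, 7, 0, 0],
    [0, 0, 0, 0, 0, 0, 0]
  ]
}}

```text
clock: 35.25
position: [0.5194, -0.0453, 0.2849]
ee_rot: [1.116, 1.265, -1.116]
force: [1.7, -0.3, -3.5]
width: 0.282
```

Run:
```python
from h import *
st()
```

```text
t35.25 grasp [519.5 -45.4 125.9] yaw -82.8 tilt [ 0.001 -0.001] j [-0.67  0.55  0.94  2.01 -0.59  0.87 -0.85] F [ 1.7 -0.3 -3.5] T [-0.02 -0.3  -0.01] w 25.9mm
```

Emit:
{"api": "arm_command", "payload": {
  "motion": [
    [0, 0.5, 0, 0, 6, 0, 0],
    [0, 0.5, 0, 0, 6, 0, 0],
    [0, 0, 0, 0, 0, 0, 0]
  ]
}}

```text
clock: 35.62
position: [0.5197, -0.0457, 0.2844]
ee_rot: [1.271, 1.167, -1.269]
force: [4.1, -1.3, 1.3]
width: 0.275
```

Run:
```python
from h import *
st()
```

```text
t35.62 grasp [520.  -45.8 125.4] yaw -94.8 tilt [ 0.002 -0.001] j [-0.7   0.58  1.    2.02 -0.64  0.89 -1.01] F [ 4.1 -1.3  1.3] T [-0.53 -0.52  0.06] w 25.3mm
```

Emit:
{"api": "arm_command", "payload": {
  "motion": [
    [0, -3, 0, 0, 0, 0, 0],
    [0, -7, 0, 0, 0, 0, 0],
    [0, -10, 0, 0, 0, 0, 0],
    [0, -10, 0, 0, 0, 0, 0],
    [0, -10, 0, 0, 0, 0, 0]
  ]
}}

```text
clock: 36.25
position: [0.5187, -0.0448, 0.3241]
ee_rot: [1.272, 1.169, -1.273]
force: [2.7, 0.1, -8.5]
width: 0.282
```

Emit:
{"api": "arm_command", "payload": {
  "motion": [
    [0, -15, 0, 0, 0, 0, 0],
    [0, -15, 0, 0, 0, 0, 0],
    [0, -10, 0, 0, 0, 0, 0],
    [0, 0, 0, 0, 0, 0, 0]
  ]
}}

```text
clock: 36.75
position: [0.5191, -0.0452, 0.3645]
ee_rot: [1.274, 1.166, -1.272]
force: [-0.6, 0.7, -7.0]
width: 0.283
```

Run:
```python
from h import *
to([.461,-.2356,.2054],-98.6)
im=get_image("scene")
w=cloud(im);z=w[...,2]; g=st()[0]
for lo in np.arange(.06,.16,.005):
    k=(abs(w[...,0]-g[0])<.04)&(abs(w[...,1]-g[1])<.04)&(z>lo)&(z<lo+.005); print(round(lo,3),k.sum(),end="; ")
```

```text
t36.75 grasp [519.2 -45.1 205.5] yaw -95.0 tilt [0.001 0.   ] j [-0.8   0.48  1.12  1.93 -0.51  1.04 -1.11] F [-0.6  0.7 -7. ] T [-0.05  0.1   0.01] w 26.0mm
shift [  0.  -41.4 194.8]
ax 3.6013916934748806
t36.80 grasp [518.9 -44.9 205. ] yaw -95.0 tilt [0. 0.] j [-0.8   0.49  1.12  1.94 -0.51  1.04 -1.11] F [ 1.3  1.4 -6.1] T [-0.03  0.2  -0.04] w 25.8mm
0.06 208; 0.065 1; 0.07 0; 0.075 0; 0.08 0; 0.085 14; 0.09 38; 0.095 33; 0.1 32; 0.105 32; 0.11 38; 0.115 39; 0.12 36; 0.125 38; 0.13 29; 0.135 103; 0.14 38; 0.145 228; 0.15 32; 0.155 14;
```

Emit:
{"api": "arm_command", "payload": {
  "motion": [
    [0, 0, -6, 28, 0, 0, 0],
    [0, 0, -10, 45, 0, 0, 0],
    [0, 0, -10, 45, 0, 0, 0],
    [0, 0, -10, 45, 0, 0, 0],
    [0, 0, -5.4, 31.8, 0, 0, 0]
  ]
}}

```text
clock: 37.42
position: [0.4594, -0.2374, 0.3634]
ee_rot: [1.274, 1.166, -1.275]
force: [0.8, 0.4, -7.1]
width: 0.281
```

Emit:
{"api": "arm_command", "payload": {
  "motion": [
    [0, 0, 0, 0, 3.6, 0, 0],
    [0, 15, 0, 0, 0, 0, 0],
    [0, 15, 0, 0, 0, 0, 0],
    [0, 5, 0, 0, 0, 0, 0],
    [0, 0, 0, 0, 0, 0, 0]
  ]
}}

```text
clock: 38.05
position: [0.4607, -0.2352, 0.3282]
ee_rot: [1.318, 1.136, -1.319]
force: [-0.4, 0.7, -6.8]
width: 0.277
```

Run:
```python
from h import *
to([.461,-.2356,.1224],-98.6)
for c in("top","scene"):
    im=get_image(c); w=cloud(im); z=w[...,2]; near=lambda x,y,d:(abs(w[...,0]-x)<d)&(abs(w[...,1]-y)<d)
    for n in("plug1_top","puller_grip"): print(c,n,[(round(d["p"],2),np.round(d["point"],4)) for d in pinpoint(c,n)[:3]])
g=st()[0]; a,b=px(im,g-[0,0,.08]); save(im,"rack3.png",(a-50,b-40,a+50,b+50),6)
```

```text
t38.05 grasp [ 460.5 -235.2  169.2] yaw -98.6 tilt [-0.001  0.   ] j [-0.37  0.51  1.05  1.98 -0.54  0.96 -0.76] F [-0.4  0.7 -6.8] T [-0.04  0.15 -0.03] w 25.5mm
shift [46.8  0.6  0.4]
ax 0.02721653798545276
top plug1_top []
top puller_grip []
scene plug1_top [(0.79, array([ 0.5314, -0.2392,  0.0524]))]
scene puller_grip [(0.76, array([ 0.46  , -0.2361,  0.171 ])), (0.33, array([ 0.6998, -0.4   , -0.0007]))]
t38.35 grasp [ 461.  -235.6  170.2] yaw -98.6 tilt [ 0.001 -0.   ] j [-0.37  0.51  1.05  1.98 -0.54  0.96 -0.76] F [-0.3  0.6 -6.8] T [-0.07  0.15 -0.06] w 25.9mm
```

View pics/rack3.png

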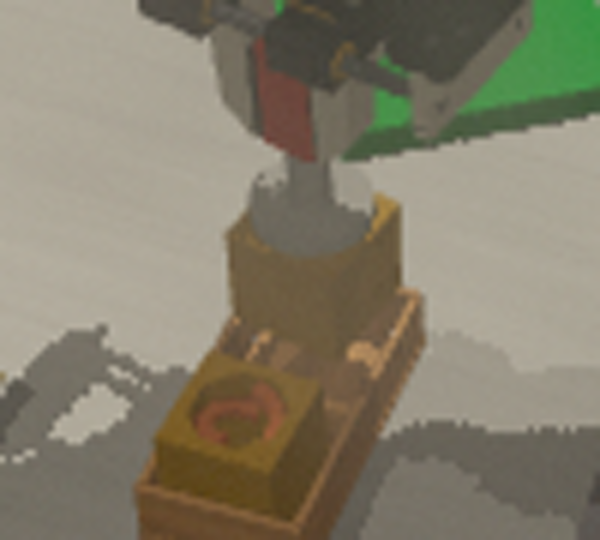

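Emit:
{"api": "arm_command", "payload": {
  "motion": [
    [0, 8, 0, 0, 0, 0, 0],
    [0, 7, 0, 0, 0, 0, 0],
    [0, 2, 0, 0, 0, 0, 0],
    [0, 0, 0, 0, 0, 0, 0]
  ]
}}

```text
clock: 38.85
position: [0.4607, -0.2357, 0.3117]
ee_rot: [1.319, 1.134, -1.319]
force: [0.1, -0.1, -4.6]
width: 0.281
```

Emit:
{"api": "arm_command", "payload": {
  "motion": [
    [0, 2, 0, 0, 0, 0, 0],
    [0, 2, 0, 0, 0, 0, 0],
    [0, 0, 0, 0, 0, 0, 0]
  ]
}}

```text
clock: 39.22
position: [0.4616, -0.2362, 0.3091]
ee_rot: [1.32, 1.132, -1.317]
force: [0.5, 1.0, 9.4]
width: 0.28
```

Run:
```python
from h import *
st()
```

```text
t39.23 grasp [ 462.1 -236.3  150.1] yaw -98.6 tilt [ 0.003 -0.001] j [-0.34  0.54  1.02  2.   -0.58  0.92 -0.74] F [0.5 1.  9.4] T [0.08 0.4  0.  ] w 25.7mm
```

Emit:
{"api": "arm_command", "payload": {
  "motion": [
    [0, -5, 0, 0, 0, 0, 0],
    [0, 0, 0, 0, 0, 0, 0]
  ]
}}

```text
clock: 39.48
position: [0.4606, -0.2354, 0.3129]
ee_rot: [1.319, 1.135, -1.319]
force: [1.0, -0.8, -5.8]
width: 0.286
```

Run:
```python
from h import *
g,M=st()
for c in("scene","top"):
    im=get_image(c); w=cloud(im); c0=np.array([.495,-.2362]) ; t=np.radians(3.4)
    if c=="scene": c0=np.array([.4949,-.2340])
    else: c0=np.array([.4952,-.2385])
    q=(w[...,:2]-c0)@np.array([[np.cos(t),-np.sin(t)],[np.sin(t),np.cos(t)]]); z=w[...,2]
    near=(abs(q[...,0])<.09)&(abs(q[...,1])<.06)
    m=near&(z>.050)&(z<.075)&(q[...,0]<0.02)   # plug B sides
    p=q[m]; print(c,m.sum(),"sides x pct",np.round(np.percentile(p[:,0],[1,10,25,50,75,90,99])*1000,1),"y",np.round(np.percentile(p[:,1],[1,10,25,50,75,90,99])*1000,1)) if m.sum() else 0
    m=near&(z>.076)&(z<.088)&(q[...,0]<.02); p=q[m]
    if m.sum(): print(c,"top",m.sum(),"x",np.round(np.percentile(p[:,0],[1,10,50,90,99])*1000,1),"y",np.round(np.percentile(p[:,1],[1,10,50,90,99])*1000,1))
    m=near&(z>.0315)&(z<.040); p=q[m]; print(c,"rim x",np.round(np.percentile(p[:,0],[1,99])*1000,1),"y",np.round(np.percentile(p[:,1],[1,99])*1000,1))
    m=near&(z>.05)&(z<.06)&(q[...,0]>0.0); p=q[m]; print(c,"plugA x",np.round(np.percentile(p[:,0],[1,99])*1000,1),"y",np.round(np.percentile(p[:,1],[1,99])*1000,1))
```

```text
t39.48 grasp [ 460.6 -235.3  153.9] yaw -98.6 tilt [-0.  0.] j [-0.35  0.53  1.03  2.   -0.57  0.93 -0.74] F [ 1.  -0.8 -5.8] T [-0.17  0.07  0.  ] w 26.2mm
scene 274 sides x pct [-53.6 -37.  -17.9 -10.8  10.7  15.7  19.3] y [-29.1 -22.  -10.    7.3  22.9  28.5  33. ]
scene top 143 x [-55.6 -45.1 -16.3  -7.9  -4.7] y [-27.2 -20.2  15.1  29.4  34. ]
scene rim x [-66.9  72.1] y [-36.6  36.8]
scene plugA x [ 8.  62.1] y [-30.3  22.9]Traceback (most recent call last):
  File "<stdin>", line 13, in <module>
    return _quantile_unchecked(
        a, q, axis, out, overwrite_input, method, keepdims, weights)
    return _ureduce(a,
                    func=_quantile_ureduce_func,
    ...<5 lines>...
                    overwrite_input=overwrite_input,
                    method=method)
    r = func(a, **kwargs)
    result = _quantile(arr,
                       quantiles=q,
    ...<2 lines>...
                       out=out,
                       weights=wgt)
    slices_having_nans = np.isnan(arr[-1, ...])
                                  ~~~^^^^^^^^^
IndexError: index -1 is out of bounds for axis 0 with size 0
```

Emit:
{"api": "arm_command", "payload": {
  "motion": [
    [0, 0, 0.5, 3.5, 0, 0, 0],
    [0, 0, 0, 0, 0, 0, 0],
    [0, 2, 0, 0, 0, 0, 0],
    [0, 1.5, 0, 0, 0, 0, 0],
    [0, 0, 0, 0, 0, 0, 0]
  ]
}}

```text
clock: 40.2
position: [0.4607, -0.2391, 0.3096]
ee_rot: [1.32, 1.135, -1.319]
force: [-1.3, 3.4, 3.1]
width: 0.28
```

Emit:
{"api": "arm_command", "payload": {
  "motion": [
    [0, 2, 0, 0, 0, 0, 0],
    [0, 1, 0, 0, 0, 0, 0],
    [0, 0, 0, 0, 0, 0, 0]
  ]
}}

```text
clock: 40.58
position: [0.4608, -0.2403, 0.3087]
ee_rot: [1.321, 1.132, -1.318]
force: [-7.7, 7.2, 33.0]
width: 0.283
```

Run:
```python
from h import *
st()
```

```text
t40.58 grasp [ 461.2 -240.4  149.7] yaw -98.7 tilt [ 0.003 -0.   ] j [-0.33  0.54  1.02  2.   -0.58  0.92 -0.73] F [-7.7  7.2 33. ] T [ 0.96  2.73 -0.15] w 26.0mm
```

Emit:
{"api": "arm_command", "payload": {
  "motion": [
    [0, -8, 0, 0, 0, 0, 0],
    [0, 0, 0, 0, 0, 0, 0],
    [0, 0, 0, 0, 0, 0, 0]
  ]
}}

```text
clock: 40.95
position: [0.4606, -0.2388, 0.3138]
ee_rot: [1.319, 1.135, -1.319]
force: [-0.7, 1.0, -6.3]
width: 0.277
```

Run:
```python
from h import *
g,M=st()
im=get_image("scene"); w=cloud(im); f=im["frame"]; z=w[...,2]
a,b=px(im,g-[0,0,.095]); 
c0=np.array([.4949,-.2340]); t=np.radians(3.4)
q=(w[...,:2]-c0)@np.array([[np.cos(t),-np.sin(t)],[np.sin(t),np.cos(t)]])
# face rows: for several heights print q per column
m=(abs(q[...,0])<.09)&(abs(q[...,1])<.06)&(z>.048)&(z<.082)&(q[...,0]<.0)
cols=np.unique(np.where(m)[1])
for u in cols: 
    k=m[:,u]; print(u,k.sum(),np.round(np.median(q[k,u],0)*1000,1),np.round(z[k,u].min()*1000),np.round(z[k,u].max()*1000))
save(im,"rack4.png",(a-32,b-28,a+32,b+28),10)
```

```text
t40.95 grasp [ 460.5 -238.8  154.8] yaw -98.6 tilt [-0.001  0.   ] j [-0.34  0.53  1.03  1.99 -0.57  0.94 -0.74] F [-0.7  1.  -6.3] T [-0.09  0.24 -0.04] w 25.4mm
200 5 [-17.9 -31. ] 65.0 81.0
201 8 [-16.6 -28.2] 50.0 80.0
202 10 [-16.6 -25.3] 50.0 81.0
203 9 [-15.2 -22.7] 49.0 78.0
204 9 [-14.4 -18.8] 50.0 81.0
205 9 [-14.7 -15.8] 49.0 81.0
206 9 [-13.5 -13.2] 50.0 80.0
207 9 [-13.1  -9.7] 50.0 81.0
208 9 [-11.3  -7. ] 52.0 80.0
209 8 [-10.6  -4.1] 52.0 79.0
210 10 [-9.8 -1.2] 49.0 80.0
211 9 [-8.3  2. ] 49.0 80.0
212 10 [-8.   5.4] 50.0 81.0
213 9 [-8.9  7.4] 49.0 81.0
214 9 [-5.6 11.7] 53.0 77.0
215 10 [-6.3 13.9] 51.0 81.0
216 9 [-4.5 17.1] 51.0 81.0
217 8 [-6.6 19.4] 54.0 79.0
218 9 [-10.4  20. ] 50.0 80.0
219 10 [-14.1  21.6] 52.0 78.0
220 9 [-18.2  23.2] 51.0 80.0
221 9 [-22.9  23.9] 54.0 81.0
222 8 [-27.6  24.2] 50.0 76.0
223 9 [-30.9  25.6] 50.0 79.0
224 9 [-35.4  26.7] 51.0 79.0
225 8 [-39.   28.3] 52.0 82.0
226 10 [-44.2  28.9] 52.0 82.0
227 7 [-47.4  30.3] 54.0 79.0
228 9 [-52.2  31.4] 52.0 82.0
```

View pics/rack4.png

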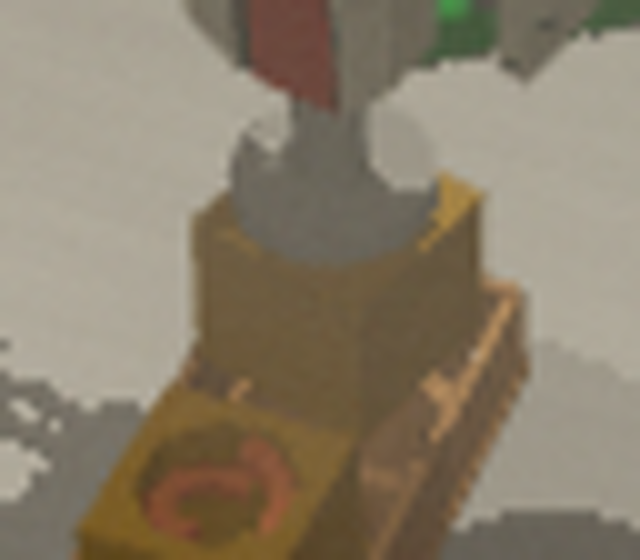

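Plug B hangs turned about 15° clockwise of the rack: its edges in the crop run askew to the rack walls, with the front corner near px (355,425). I will turn it back 15°.

Emit:
{"api": "arm_command", "payload": {
  "motion": [
    [0, -4, 1.5, 0, 0, 0, 0],
    [0, 0, 0, 0, -5, 0, 0],
    [0, 0, 0, 0, -5, 0, 0],
    [0, 0, 0, 0, -5, 0, 0],
    [0, 0, 0, 0, 0, 0, 0]
  ]
}}

```text
clock: 41.62
position: [0.4622, -0.2394, 0.3184]
ee_rot: [1.127, 1.259, -1.127]
force: [0.1, 0.6, -6.3]
width: 0.28
```

```bash
cat > pb.py <<'E'
from h import *
g,M=st()
im=get_image("scene"); w=cloud(im); z=w[...,2]
c0=np.array([.4949,-.2340]); t=np.radians(3.4)
q=(w[...,:2]-c0)@np.array([[np.cos(t),-np.sin(t)],[np.sin(t),np.cos(t)]])
m=(abs(q[...,0])<.09)&(abs(q[...,1])<.06)&(z>.05)&(z<.08)&(q[...,0]<.0)
P=np.array([np.median(q[m[:,u],u],0) for u in np.unique(np.where(m)[1]) if m[:,u].sum()>4])*1000
k=np.argmax(P[:,0]+P[:,1]); A,B=P[1:max(k-1,3)],P[k+2:]
fa=np.polyfit(A[:,1],A[:,0],1); fb=np.polyfit(B[:,0],B[:,1],1)
print("faces CW deg",np.degrees(np.arctan(fa[0])),-np.degrees(np.arctan(fb[0])),len(A),len(B))
y=(fb[0]*fa[1]+fb[1])/(1-fb[0]*fa[0]); x=fa[0]*y+fa[1]; th=np.arctan(fa[0]); ex=np.array([np.cos(th),-np.sin(th)]); ey=np.array([np.sin(th),np.cos(th)])
print("corner",x,y,"centre",np.array([x,y])-26*ex-26*ey)
E
python3 pb.py
```

```text
t41.62 grasp [ 462.3 -239.4  159.4] yaw -83.7 tilt [0. 0.] j [-0.3   0.5   0.96  1.98 -0.51  0.92 -0.54] F [ 0.1  0.6 -6.3] T [-0.07  0.14 -0.05] w 25.7mm
faces CW deg -0.14958689404295625 0.2933897971333688 16 7
corner -9.211617145644174 24.990151184729733 centre [-35.14364823  -1.07764051]
```

Aligned and centred now; lower it.

Emit:
{"api": "arm_command", "payload": {
  "motion": [
    [0, 4, 0.5, -1, 0, 0, 0],
    [0, 3, 0, 0, 0, 0, 0],
    [0, 2, 0, 0, 0, 0, 0],
    [0, 2, 0, 0, 0, 0, 0],
    [0, 0, 0, 0, 0, 0, 0]
  ]
}}

```text
clock: 42.3
position: [0.4625, -0.2382, 0.3072]
ee_rot: [1.127, 1.26, -1.127]
force: [1.1, -0.7, -7.7]
width: 0.281
```

Emit:
{"api": "arm_command", "payload": {
  "motion": [
    [0, 2, 0, 0, 0, 0, 0],
    [0, 2, 0, 0, 0, 0, 0],
    [0, 0, 0, 0, 0, 0, 0]
  ]
}}

```text
clock: 42.68
position: [0.4625, -0.2382, 0.3031]
ee_rot: [1.127, 1.26, -1.127]
force: [-0.5, 0.5, -6.2]
width: 0.283
```

Run:
```python
from h import *
st()
```

```text
t42.67 grasp [ 462.5 -238.2  144.1] yaw -83.6 tilt [-0.  0.] j [-0.29  0.51  0.93  2.   -0.53  0.89 -0.52] F [-0.5  0.5 -6.2] T [-0.05  0.12  0.  ] w 26.0mm
```

Past the rim and hanging free. Down to the floor.

Emit:
{"api": "arm_command", "payload": {
  "motion": [
    [0, 5, 0, 0, 0, 0, 0],
    [0, 5, 0, 0, 0, 0, 0],
    [0, 5, 0, 0, 0, 0, 0],
    [0, 4, 0, 0, 0, 0, 0],
    [0, 0, 0, 0, 0, 0, 0]
  ]
}}

```text
clock: 43.3
position: [0.4625, -0.2383, 0.2841]
ee_rot: [1.127, 1.26, -1.127]
force: [-0.2, 0.6, -5.8]
width: 0.285
```

Emit:
{"api": "arm_command", "payload": {
  "motion": [
    [0, 1.5, 0, 0, 0, 0, 0],
    [0, 0, 0, 0, 0, 0, 0]
  ]
}}

```text
clock: 43.55
position: [0.4627, -0.2385, 0.283]
ee_rot: [1.127, 1.259, -1.127]
force: [-0.1, -0.0, -4.9]
width: 0.284
```

Emit:
{"api": "arm_command", "payload": {
  "motion": [
    [0, 1.5, 0, 0, 0, 0, 0],
    [0, 0, 0, 0, 0, 0, 0]
  ]
}}

```text
clock: 43.8
position: [0.4626, -0.2382, 0.2813]
ee_rot: [1.127, 1.26, -1.126]
force: [0.1, 0.2, -2.7]
width: 0.28
```

Run:
```python
from h import *
st()
```

```text
t43.80 grasp [ 462.6 -238.1  122.3] yaw -83.6 tilt [0. 0.] j [-0.26  0.54  0.9   2.02 -0.57  0.85 -0.49] F [ 0.1  0.2 -2.7] T [-0.05  0.19  0.03] w 25.7mm
```

Emit:
{"api": "arm_command", "payload": {
  "motion": [
    [0, 0, 0, 0, -9, 0, 0],
    [0, -0.4, 0, 0, -9, 0, 0],
    [0, -0.75, 0, 0, -9, 0, 0]
  ]
}}

```text
clock: 44.18
position: [0.4625, -0.2379, 0.2825]
ee_rot: [0.767, 1.432, -0.766]
force: [-0.5, 1.8, -0.9]
width: 0.284
```

Emit:
{"api": "arm_command", "payload": {
  "motion": [
    [0, -0.75, 0, 0, -9, 0, 0],
    [0, -0.75, 0, 0, -9, 0, 0],
    [0, -0.75, 0, 0, -9, 0, 0]
  ]
}}

```text
clock: 44.55
position: [0.4624, -0.2377, 0.285]
ee_rot: [0.402, 1.534, -0.4]
force: [-2.1, 2.8, 2.3]
width: 0.282
```

Run:
```python
from h import *
st()
```

```text
t44.55 grasp [ 462.3 -237.4  126. ] yaw -29.3 tilt [-0.     0.002] j [-0.09  0.46  0.63  2.   -0.38  0.8   0.25] F [-2.1  2.8  2.3] T [ 0.82  0.65 -0.06] w 25.9mm
```

Emit:
{"api": "arm_command", "payload": {
  "motion": [
    [0, -1.2, 0, 0, -9, 0, 0],
    [0, -0.75, 0, 0, -9, 0, 0],
    [0, -0.75, 0, 0, -9, 0, 0],
    [0, -0.75, 0, 0, -9, 0, 0],
    [0, -0.75, 0, 0, -9, 0, 0]
  ]
}}

```text
clock: 45.18
position: [0.4618, -0.2376, 0.2888]
ee_rot: [-0.213, 1.562, 0.216]
force: [-2.6, 2.8, -0.1]
width: 0.284
```

Emit:
{"api": "arm_command", "payload": {
  "motion": [
    [0, -0.75, 0, 0, -9, 0, 0],
    [0, -0.75, 0, 0, -9, 0, 0],
    [0, -0.75, 0, 0, -9, 0, 0]
  ]
}}

```text
clock: 45.55
position: [0.4615, -0.2383, 0.291]
ee_rot: [-0.581, 1.493, 0.584]
force: [-3.9, -0.4, 0.3]
width: 0.282
```

Run:
```python
from h import *
st()
```

```text
t45.55 grasp [ 461.1 -238.1  132. ] yaw 42.6 tilt [-0.003  0.001] j [ 0.15  0.4   0.29  1.98 -0.16  0.78  1.28] F [-3.9 -0.4  0.3] T [ 0.04  1.14 -0.05] w 25.9mm
```

Emit:
{"api": "arm_command", "payload": {
  "motion": [
    [0, -0.8, 0.4, -0.4, -9, 0, 0],
    [0, -0.8, 0, 0, -9, 0, 0],
    [0, -0.8, 0, 0, -9, 0, 0],
    [0, -0.8, 0, 0, -9, 0, 0],
    [0, -0.5, 0, 0, -5, 0, 0]
  ]
}}

```text
clock: 46.18
position: [0.4612, -0.239, 0.295]
ee_rot: [-1.125, 1.262, 1.126]
force: [-2.8, -2.2, -1.3]
width: 0.279
```

Emit:
{"api": "arm_command", "payload": {
  "motion": [
    [0, -1.5, 0, 0, 0, 0, 0],
    [0, -1.5, 0, 0, 0, 0, 0],
    [0, 0, 0, 0, 0, 0, 0]
  ]
}}

```text
clock: 46.55
position: [0.4621, -0.2384, 0.2981]
ee_rot: [-1.123, 1.262, 1.122]
force: [-0.7, -2.0, -0.7]
width: 0.277
```

Run:
```python
from h import *
st()
```

```text
t46.55 grasp [ 462.1 -238.4  139.1] yaw 83.3 tilt [ 0. -0.] j [ 0.29  0.39  0.11  1.96 -0.06  0.8   1.89] F [-0.7 -2.  -0.7] T [-0.51  0.32  0.01] w 25.4mm
```

Emit:
{"api": "arm_command", "payload": {
  "motion": [
    [0, -2, 0, 0, 0, 0, 0],
    [0, -3, 0, 0, 0, 0, 0],
    [0, 0, 0, 0, 0, 0, 0]
  ]
}}

```text
clock: 46.92
position: [0.4621, -0.2381, 0.3032]
ee_rot: [-1.124, 1.261, 1.124]
force: [-0.8, -0.7, -2.3]
width: 0.279
```

Emit:
{"api": "arm_command", "payload": {
  "motion": [
    [0, -4, 0, 0, 0, 0, 0],
    [0, -6, 0, 0, 0, 0, 0],
    [0, 0, 0, 0, 0, 0, 0]
  ]
}}

```text
clock: 47.3
position: [0.4623, -0.2383, 0.3135]
ee_rot: [-1.125, 1.261, 1.123]
force: [-0.0, 0.0, -3.0]
width: 0.281
```

Run:
```python
from h import *
st()
im=get_image("scene"); w=cloud(im); z=w[...,2]
k=(abs(w[...,0]-.461)<.03)&(abs(w[...,1]+.237)<.03)&(z<.068)
print(np.histogram(z[k],np.arange(0,.07,.005))[0])
```

```text
t47.30 grasp [ 462.5 -238.3  154.5] yaw 83.4 tilt [ 0.001 -0.   ] j [ 0.28  0.37  0.11  1.95 -0.06  0.83  1.88] F [-0.  0. -3.] T [ 0.02 -0.01  0.02] w 25.8mm
[ 0  4  8  7 20 20 19 28 47 43 93 73  0 10]
```

Emit:
{"api": "arm_command", "payload": {
  "motion": [
    [0, -20, 0, 0, 0, 0, 0],
    [0, -25, 0, 0, 0, 0, 0],
    [0, 0, -26, -37, 0, 0, 0],
    [0, 0, -26, -38, 0, 0, 0],
    [0, 0, -26, -38, 0, 0, 0]
  ]
}}

```text
clock: 47.98
position: [0.5271, -0.3605, 0.3578]
ee_rot: [-1.124, 1.261, 1.124]
force: [1.2, 0.2, -2.4]
width: 0.28
```

Emit:
{"api": "arm_command", "payload": {
  "motion": [
    [0, 0, -26.5, -37.5, 0, 0, 0],
    [0, 0, 0, 0, 10, 0, 0],
    [0, 0, 0, 0, 10, 0, 0],
    [0, 0, 0, 0, 10, 0, 0],
    [0, 0, 0, 0, 10, 0, 0]
  ]
}}

```text
clock: 48.6
position: [0.5485, -0.3996, 0.3574]
ee_rot: [-0.587, 1.49, 0.588]
force: [-0.3, 0.1, -3.5]
width: 0.277
```

Emit:
{"api": "arm_command", "payload": {
  "motion": [
    [0, 0, 0, 0, 6, 0, 0],
    [0, 0, 0, 0, 0, 0, 0],
    [0, 0, 0, 0, 0, 0, 0]
  ]
}}

```text
clock: 48.98
position: [0.5485, -0.3996, 0.3577]
ee_rot: [-0.513, 1.509, 0.513]
force: [-0.4, 0.2, -3.0]
width: 0.282
```

Run:
```python
from h import *
to([.549,-.3997,.14],37.2)
im=get_image("top"); w=cloud(im); z=w[...,2]
for c,s in(((.461,-.238),"B"),((.53,-.236),"A")):
    k=(abs(w[...,0]-c[0])<.04)&(abs(w[...,1]-c[1])<.045)&(z>.045)&(z<.065); print(s,rect(w,k) if k.any() else None)
```

```text
t48.98 grasp [ 548.5 -399.6  198.7] yaw 37.5 tilt [-0.  0.] j [ 0.33  0.57  0.36  1.51 -0.22  1.1   1.39] F [-0.4  0.2 -3. ] T [-0.04  0.02 -0.01] w 25.9mm
shift [58.7 -0.4  0.4]
ax 0.33252350143578724
B (array([ 0.4617, -0.2433]), array([0.0526, 0.0528]), 7.7, 326, array([ 0.462 , -0.2434,  0.0552]))
A (array([ 0.5295, -0.24  ]), array([0.0525, 0.0527]), 1.4, 322, array([ 0.5298, -0.2398,  0.055 ]))
```

Emit:
{"api": "arm_command", "payload": {
  "motion": [
    [0, 25, -0.4, 0.4, 0, 0, 0],
    [0, 20, 0, 0, 0, 0, 0],
    [0, 8, 0, 0, 0, 0, 0],
    [0, 0, 0, 0, 0, 0, 0]
  ]
}}

```text
clock: 49.52
position: [0.549, -0.3999, 0.3046]
ee_rot: [-0.511, 1.51, 0.512]
force: [0.3, -0.4, -2.2]
width: 0.282
```

Emit:
{"api": "arm_command", "payload": {
  "motion": [
    [0, 4, 0, 0, 0, 0, 0],
    [0, 4, 0, 0, 0, 0, 0],
    [0, 4, 0, 0, 0, 0, 0],
    [0, 0, 0, 0, 0, 0, 0]
  ]
}}

```text
clock: 50.02
position: [0.549, -0.3997, 0.2925]
ee_rot: [-0.51, 1.51, 0.511]
force: [0.2, 0.8, -2.6]
width: 0.279
```

Run:
```python
from h import *
to([.549,-.3997,.1124],37.2)
```

```text
t50.02 grasp [ 548.9 -399.7  133.5] yaw 37.4 tilt [-0.001  0.   ] j [ 0.34  0.63  0.34  1.57 -0.24  0.98  1.4 ] F [ 0.2  0.8 -2.6] T [ 0.    0.02 -0.  ] w 25.6mm
shift [21.1 -0.1  0.1]
ax 0.18672059667329677
```

Emit:
{"api": "arm_command", "payload": {
  "motion": [
    [0, 6, 0, 0, 0, 0, 0],
    [0, 6, 0, 0, 0, 0, 0],
    [0, 5, 0, 0, 0, 0, 0],
    [0, 2, 0, 0, 0, 0, 0],
    [0, 0, 0, 0, 0, 0, 0]
  ]
}}

```text
clock: 50.65
position: [0.549, -0.3998, 0.2737]
ee_rot: [-0.511, 1.51, 0.511]
force: [0.1, 0.0, -2.7]
width: 0.278
```

Emit:
{"api": "arm_command", "payload": {
  "motion": [
    [0, 1.2, 0, 0, 0, 0, 0],
    [0, 0, 0, 0, 0, 0, 0]
  ]
}}

```text
clock: 50.9
position: [0.5491, -0.3998, 0.2727]
ee_rot: [-0.511, 1.51, 0.511]
force: [-0.2, -0.0, -3.8]
width: 0.279
```

Emit:
{"api": "arm_command", "payload": {
  "motion": [
    [0, 1, 0, 0, 0, 0, 0],
    [0, 0, 0, 0, 0, 0, 0]
  ]
}}

```text
clock: 51.15
position: [0.549, -0.3998, 0.2716]
ee_rot: [-0.511, 1.51, 0.511]
force: [-0.2, 0.3, -3.0]
width: 0.274
```

Run:
```python
from h import *
st()
```

```text
t51.15 grasp [ 549.  -399.8  112.6] yaw 37.4 tilt [-0.  0.] j [ 0.34  0.66  0.33  1.59 -0.25  0.94  1.41] F [-0.2  0.3 -3. ] T [-0.06  0.07 -0.02] w 25.1mm
```

Emit:
{"api": "arm_command", "payload": {
  "motion": [
    [0, 0.8, 0, 0, 0, 0, 0],
    [0, 0, 0, 0, 0, 0, 0]
  ]
}}

```text
clock: 51.4
position: [0.549, -0.3998, 0.2708]
ee_rot: [-0.511, 1.51, 0.511]
force: [0.3, -0.2, -2.6]
width: 0.28
```

Emit:
{"api": "arm_command", "payload": {
  "motion": [
    [60, 0, 0, 0, 0, 0, 0],
    [60, 0, 0, 0, 0, 0, 0],
    [60, 0, 0, 0, 0, 0, 0],
    [60, 0, 0, 0, 0, 0, 0],
    [60, -3, 0, 0, 0, 0, 0]
  ]
}}

```text
clock: 52.02
position: [0.549, -0.3997, 0.2738]
ee_rot: [-0.511, 1.51, 0.511]
force: [-0.4, -0.7, -0.3]
width: 0.65
```

Emit:
{"api": "arm_command", "payload": {
  "motion": [
    [60, -20, 0, 0, 0, 0, 0],
    [60, -40, 0, 0, 0, 0, 0],
    [60, -50, 0, 0, 0, 0, 0],
    [60, -50, 0, 0, 0, 0, 0],
    [60, -20, 0, 0, 0, 0, 0]
  ]
}}

```text
clock: 52.65
position: [0.5488, -0.4003, 0.4594]
ee_rot: [-0.514, 1.506, 0.506]
force: [0.1, -0.2, -0.2]
width: 0.657
```

Emit:
{"api": "arm_command", "payload": {
  "motion": [
    [60, 0, 45, 0, 0, 0, 0],
    [60, 0, 45, 0, 0, 0, 0],
    [60, 0, 45, 0, 0, 0, 0],
    [60, 0, 0, 0, 0, 0, 0],
    [60, 0, 0, 0, 0, 0, 0]
  ]
}}

```text
clock: 53.28
position: [0.4672, -0.293, 0.4553]
ee_rot: [-0.512, 1.508, 0.509]
force: [0.5, -0.9, -0.2]
width: 0.653
```

Run:
```python
from h import *
st()
for c in("top","scene"):
    im=get_image(c); w=cloud(im); z=w[...,2]; near=lambda x,y,d:(abs(w[...,0]-x)<d)&(abs(w[...,1]-y)<d)
    for n,m in(("A",near(.53,-.238,.04)&(z>.045)&(z<.065)),("B",near(.461,-.24,.04)&(z>.045)&(z<.065)),("handle",near(.549,-.4,.05)&(z>.13)&(z<.17)),("stand",near(.549,-.4,.05)&(z>.035)&(z<.05)),("rack",near(.497,-.24,.095)&(z>.03)&(z<.04)),("cover",near(.523,.233,.12)&(z>.01)&(z<.025))): print(c,n,rect(w,m) if m.any() else None)
    for n in("cover_mid","paddle","paperweight","frit_tub","puller_grip"): print(n,[(round(d["p"],2),np.round(d["point"],3)) for d in pinpoint(c,n)[:3]])
    save(im,c+"_end.png",scale=1.5)
```

```text
t53.27 grasp [ 467.6 -293.2  296.3] yaw 37.4 tilt [ 0.002 -0.001] j [ 0.17  0.28  0.38  1.7  -0.11  1.18  1.23] F [ 0.5 -0.9 -0.2] T [-0.09 -0.04 -0.01] w 59.9mm
top A (array([ 0.5295, -0.2399]), array([0.0518, 0.0527]), 0.6, 325, array([ 0.5297, -0.2395,  0.0554]))
top B (array([ 0.462 , -0.2434]), array([0.0528, 0.0522]), 8.4, 310, array([ 0.4624, -0.2443,  0.0554]))
top handle None
top stand None
top rack (array([ 0.4952, -0.2385]), array([0.143 , 0.0744]), 3.1, 241, array([ 0.4959, -0.2156,  0.0359]))
top cover (array([0.5246, 0.2307]), array([0.1653, 0.1656]), 7.3, 3428, array([0.526 , 0.2298, 0.0176]))
cover_mid [(0.71, array([0.758, 0.228, 0.007])), (0.63, array([0.526, 0.235, 0.01 ]))]
paddle [(0.87, array([0.786, 0.034, 0.   ]))]
paperweight [(0.73, array([ 0.709, -0.231,  0.003]))]
frit_tub [(0.8, array([ 0.698, -0.396, -0.001]))]
puller_grip []
scene A (array([ 0.5295, -0.2358]), array([0.0561, 0.0546]), 0.8, 349, array([ 0.5317, -0.2349,  0.0541]))
scene B (array([ 0.462 , -0.2391]), array([0.0582, 0.0535]), 7.3, 314, array([ 0.4633, -0.2387,  0.054 ]))
scene handle (array([ 0.5512, -0.3997]), array([0.033 , 0.0256]), 37.4, 122, array([ 0.5549, -0.3967,  0.1413]))
scene stand (array([ 0.549 , -0.3975]), array([0.0745, 0.0727]), 6.0, 368, array([ 0.5681, -0.3802,  0.0448]))
scene rack (array([ 0.4958, -0.2335]), array([0.1451, 0.0743]), 3.0, 278, array([ 0.5527, -0.2101,  0.0343]))
scene cover (array([0.5248, 0.2348]), array([0.1693, 0.1648]), 7.2, 4237, array([0.5372, 0.238 , 0.0165]))
cover_mid [(0.92, array([0.522, 0.231, 0.01 ])), (0.89, array([ 0.227, -0.287,  0.01 ])), (0.79, array([0.753, 0.222, 0.016]))]
paddle [(0.83, array([ 0.786,  0.029, -0.   ]))]
paperweight [(0.81, array([ 0.704, -0.231, -0.001])), (0.48, array([0.469, 0.228, 0.037]))]
frit_tub [(0.56, array([ 0.7  , -0.395, -0.001]))]
puller_grip [(0.64, array([ 0.551, -0.403,  0.115])), (0.64, array([0.525, 0.23 , 0.013]))]
```

View pics/scene_end.png

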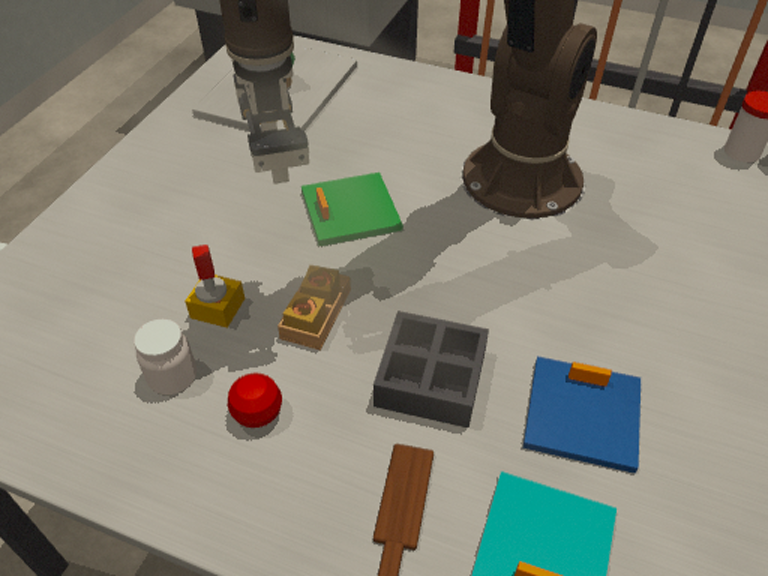

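The picture shows both plugs in the rack (px 320,278 and 305,307), the rod in its stand (205,270), the mould empty (432,367), the cover flat (585,415) and the bystanders in place.

```bash
python3 -c "
from h import *
st(); print(arm.sign_off())"
```

```text
t53.88 grasp [ 467.1 -292.6  294.8] yaw 37.4 tilt [-0.  0.] j [ 0.17  0.28  0.38  1.71 -0.11  1.18  1.23] F [0.7 0.5 0.4] T [-0.08 -0.    0.05] w 60.1mm
the job is handed in; nothing more can be done
None
```

The job is done and handed in at about 54 s of robot time. The blue cover lies flat on the bench, both brass plugs stand in the rack, and the rod is back in its yellow stand. No verdict was reported.

**Last checks:**
- **Cover:** its centre is at about (0.525, 0.233), some 240 mm from the mould's centre.
- **Plugs:** both tops are at a height of about 0.055 m. They sit about 4 to 5 mm off the middle of their cells along the rack's y, against 15 mm allowed. Plug B (the second one moved) is turned about 5° in its cell.
- **Rod:** its handle is about 3 mm from the stand's centre by the scene camera, with its middle at about 0.115 m. The top camera's view of it was blocked, so only one camera confirms this.
- **Bystanders:** the paddle, paperweight and tub read within a few mm of where they started. The gripper was open and clear of everything.

**What went wrong on the way:**
- **Plug A (the first one moved):** it struck the rack rim with about 56 N at the wrist. The rod slid about 6 mm up in the grip, and I allowed for that afterwards.
- **Plug B:** it met the rim with up to 33 N because it hung about 15° askew. I lifted it, turned it back and lowered it cleanly.
- **Cameras:** the two disagree by about 4 mm in y throughout, so I used averages or the readings from the arm.

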